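# Empty the slide-lid tin of massage balls into the basin

## Robot

A 6-joint arm with a two-finger parallel gripper is mounted at the origin on the work surface. World frame = base frame: x ahead of the robot, y to its left, z up, the work surface at z = 0. Lengths are in m, angles in rad, forces in N, time in s.
With the tool pointing down it reaches from about 0.325 to 0.925 m from the base axis. Payload 3.1 kg.
Tool frame: the origin (TCP) lies at the very end of the fingers, on their centre line; the grasp point (between the pads) lies 19 mm behind it; z points along the fingers, y is the direction in which the jaws open and shut (so a half turn about z gives the same grasp; the last joint's range is limited). The gripper opens to 85 mm and grips with 20 to 120 N. Pads are 22 mm wide; open, the fingers measure 114 mm over their backs; the gripper's body (76 mm by 85 mm) begins 54 mm behind the grasp point. The pads swing forward as they close: fully open they stand 13 mm farther back than shut.
Start: joints at [1.103, 0.217, 1.613, -0, 1.311, -0.112], TCP at [0.218, 0.586, 0.199] pointing down, gripper open.
Joint ranges: [-2.75, 2.75], [-0.78, 2.1], [0.31, 2.55], [-1.13, 4.27], [0.13, 2.63], [-2.58, 2.58]. Speed limits (rad/s): [2.79, 2.79, 3.14, 3.14, 3.14, 3.14].

## Interface

Orientations are given as [roll, pitch, yaw] about the fixed x, y, z axes, in that order (R = Rz(yaw) Ry(pitch) Rx(roll)).
In Python, from rig import get_obs, get_image, camera_info, close_job gives the robot as it stands. The module is installed in compiled form; this text tells all that it offers.
- The arm moves only by the shell command python3 -m inch 'ROWS' [FORCE]. ROWS is JSON, a list that holds one entry, the list of rows, each a list of 7 numbers: the turn, a rotation vector about the tool's x, y, z in rad, then the shift along the tool's x, y, z in mm, then the opening, from 0 (shut) to 1 (fully open). A call has 1 to 8 rows; each row shifts and turns the pose as measured when the row begins, along the tool's axes as they then stand; what a row does not reach is not made up. A row lasts 1/10 s, in which the tool goes at most 50 mm and 8.59 degrees, less where a joint would pass 70% of its speed; a pose out of reach is approached as far as the arm can. A call is refused whole if a number of a shift passes 50 or a number of a turn 0.15, either way. A call with a gripper value outside its range is refused whole. The fingers move at their own pace and stop on an object; FORCE is the grip in N (left out, the last holds). Time passes only in rows, so rows that do not move let the fingers close. It gives the time, the measured TCP pose, the force and the opening at its end, in the units of the state.
- get_obs(): the state, without advancing time (a new reading comes with each control period).
- get_image(name): name is "scene" or "top" or "wrist"; returns the picture (480x640x3 uint8, red, green, blue); there is no depth.
- camera_info(name): a dict with "mtx" (3x3 intrinsics, pixels), "k1" (the pictures are not rectified: a ray, as slopes to the right and down, at radius r is drawn at 1 + k1 r^2 times it, then the intrinsics apply), "position" and "rotation" of the camera in the world. Camera axes: x right, y up, looking along -z (the intrinsics and any distortion apply to the point x, -y, -z); pixel columns grow to the right and rows downward; lengths in m; the calibration is good to about 2 mm. A picture is of the moment at which its call begins: read the wrist's pose just before it. camera_info takes no time and is no camera call; for the wrist camera it gives the pose at the moment of the call.
- close_job(): hands the job in, once; it reports no verdict.
The state is a dict: "clock": time; "joints": joint angles; "dq": joint speeds; "joint_torque": joint torques, N m; "tcp_pos": TCP position; "tcp_rot": TCP orientation; "wrist_force": force on the tool from outside, world axes, zero at the start; "ft_torque": the same for the moment, N m; "grip_width": finger opening in m.
Only numpy, scipy, OpenCV 4.12 (cv2) and the standard library are available. Lean on these libraries where they do the work, as an engineer would, in place of code of your own. Each camera call takes 0.05 s, during which the arm holds its last target. There are 200 camera calls.

## Task

Take the tin off the sloping stand, pinching its loose lid shut so that it cannot slide open, and stand it upright on the rubber mat. There slide the lid all the way aside, then tip all three steel balls into the basin from low over it, and stand the emptied tin upright on the mat again. Spill no ball and leave the bottle, jar and carton where they are.

Things in the scene. Friction and masses are not known exactly. Their poses are not given: they have to be found in the camera images.
- stand: fixed grey stand whose rest plane, 130 mm wide, slopes 30 degrees; origin on the table under the middle of the plane; x points level uphill (away from the robot at yaw 0), y level along the plane, z up. Two downhill posts, 30 mm high off the plane, stop the tin: one (y 42 to 52 mm) bears on the lid and keeps it shut, the other (y -48 to -38 mm) on the body.
- tin: loose steel tin, origin at the centre of its underside. Inside the spout half the floor ramps up at 44 degrees to the rim, so tipping spout-down by some 60 to 70 degrees empties it. The rear half (x below 2 mm) has a fixed roof; the front half is the mouth, covered by the lid. Tin 350 to 500 g, lid 60 g, balls 72 g in all.
- tin_center (a point): centre of the tin, 24.5 mm over its underside: a box 100 mm long (x), 50 mm wide (y), 46 mm high plus lid. x points to the spout end, z up through the lid. On the stand its x lies along the stand y and its y points downhill.
- lid (a joint): sliding lid of the tin: metres it is slid open, 0 shut to 0.042 fully open at its stop, along the tin +y. It runs almost freely (about 0.1 N): if the tin leans towards +y and nothing holds the lid, it slides open by its own weight. Pushed on the rib against the stop with more than some 1.5 N, the tin begins to tilt or slide on the mat.
- lid_rib (a point): centre of the black rib on the lid, 26 mm long (tin x), 10 mm thick (tin y), 14 mm tall; with the lid shut it is 31.8 mm above the tin centre and 26.5 mm spoutward; it moves with the lid. The lid is a 3 mm aluminium plate over the mouth, its top 24.8 mm above the tin centre.
- lid_skirt (a point): middle of the outer face of the lid skirt, a 3 mm plate on the lid that hangs down outside the tin +y wall, 47 mm long (tin x) and 41 mm tall, centred 26.5 mm spoutward and 4.3 mm above the tin centre; with the lid shut its outer face is 28.5 mm from the tin mid-plane. Pinching the tin across y over this skirt (53.5 mm) holds the lid shut.
- mat_top (a point): centre of the upper face of a fixed rubber mat, 170 x 170 mm, 4 mm thick; z up
- basin: fixed steel basin, round and open, 170 mm across the rim, 50 mm tall, wall 4 mm; origin on the table under its centre
- ball0_center (a point): centre of a loose steel massage ball, 18 mm across, 24 g; starts inside the tin
- ball1_center (a point): centre of a loose steel massage ball, 18 mm across, 24 g; starts inside the tin
- ball2_center (a point): centre of a loose steel massage ball, 18 mm across, 24 g; starts inside the tin
- cleanser: bystander: clear plastic bottle, 48 mm across, 130 mm tall; origin under its centre
- jar: bystander: white cream jar, 60 mm across, 50 mm tall; origin under its centre
- carton: bystander: white carton 70 x 110 x 50 mm; origin under its centre
There are look-alikes about, which are no part of the job. Leave any orange look-alike of the tin alone.

How it is judged:
By the outcome, as a careful person would: the job done as asked, in the order asked, and still so for the second after the job is handed in, with the robot touching nothing.
It also fails if it takes over 72 s, if anything falls off the work surface, if the arm or the gripper's body presses on something with over 40 N, if the wrist force passes 120 N, or if a joint passes its speed limit or range.

## Working session

There is one attempt and no reset: what is moved stays moved. The work goes in short steps, Python scripts to look and compute and a shell command to move; the robot and the scene stay as the last step left them, time stands still between calls to the robot, and variables do not carry over. Pictures are saved under pics/ and viewed, about 8 in all and at most 12, crops included, and the job is handed in when it is done.

```bash
mkdir -p pics; ls; python3 - <<'E'
from rig import *
import cv2,numpy as np
for n in("scene","top"):
    im=get_image(n); cv2.imwrite(f"pics/{n}0.png",im[:,:,::-1]); c=camera_info(n); print(n,c)
o=get_obs();print(o)
E
```

```text
pics
scene {'mtx': array([[553.09071144,   0.        , 321.84699494],
       [  0.        , 553.09071144, 248.60619838],
       [  0.        ,   0.        ,   1.        ]]), 'k1': 0.014082598551065634, 'position': array([1.13098257, 0.67519707, 0.94510839]), 'rotation': array([ 0.83455882, -0.01662226,  2.50740624])}
top {'mtx': array([[462.14075012,   0.        , 310.08604137],
       [  0.        , 462.14075012, 234.98655666],
       [  0.        ,   0.        ,   1.        ]]), 'k1': -0.02150096876195271, 'position': array([ 0.42987803, -0.08215826,  1.08277176]), 'rotation': array([ 0.16260236,  0.00720597, -1.58565358])}
{'clock': 0.1, 'joints': array([ 1.10278717e+00,  2.17684169e-01,  1.61480469e+00,  2.68946475e-05,
        1.31131313e+00, -1.12253019e-01]), 'dq': array([-0.0002393 , -0.00291481, -0.00239654,  0.00110859,  0.00136783,
        0.00020355]), 'joint_torque': array([-1.14877912e-03, -3.98073328e+01, -3.04971743e+01, -2.06433315e-04,
        4.20141499e-03,  1.59010490e-06]), 'tcp_pos': array([0.21731687, 0.58512753, 0.19807936]), 'tcp_rot': array([-3.13940014e+00, -2.73299000e-04,  2.78582928e+00]), 'wrist_force': array([-0.72926975, -0.15619961,  0.15230529]), 'ft_torque': array([ 0.00792261, -0.02572707,  0.00250505]), 'grip_width': 0.08519569646990063}
```

View pics/scene0.png

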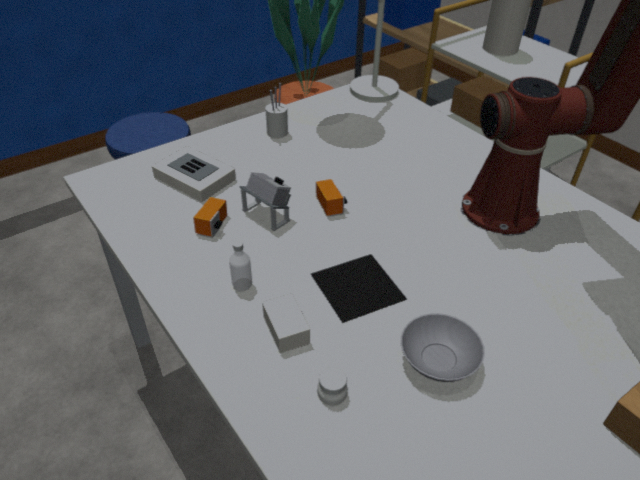

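View pics/top0.png

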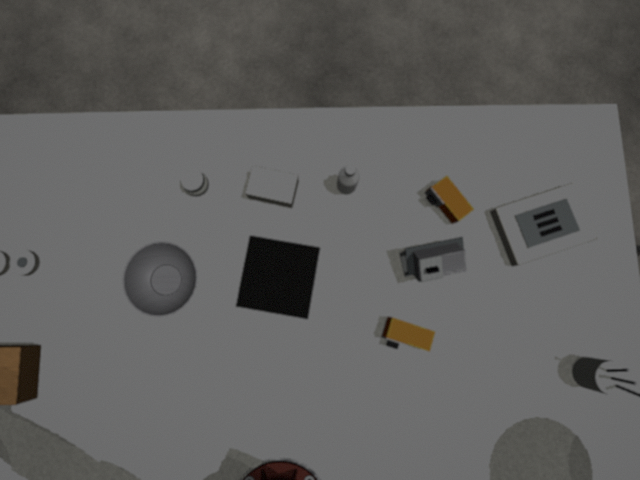

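Top view: the grey tin on the grey stand is at about (435,260), with orange look-alikes at (450,200) and (408,333). The mat is at (278,277), basin (160,279), bottle (348,178), carton (272,185) and jar (194,182). In the scene view the tin is at (268,188). It is the only steel-grey tin and the only one on the sloping stand. I'll confirm that with an enlarged crop.

```bash
cat > h.py <<'E'
from rig import *
import cv2,numpy as np
from scipy.spatial.transform import Rotation as R
def cam(n):
    c=camera_info(n); return c,R.from_euler('xyz',c['rotation']).as_matrix()
def ray(c,uv):
    c,M=c; D=np.array([c['k1'],0,0,0,0.])
    p=cv2.undistortPoints(np.array([[uv]],float),c['mtx'],D)[0,0]
    d=M@np.array([p[0],-p[1],-1]); return c['position'],d/np.linalg.norm(d)
def plane(c,uv,z):
    o,d=ray(c,uv); return o+d*(z-o[2])/d[2]
def tri(*prs):
    A=np.zeros((3,3));b=np.zeros(3);rs=[ray(c,uv) for c,uv in prs]
    for o,d in rs:
        P=np.eye(3)-np.outer(d,d);A+=P;b+=P@o
    x=np.linalg.solve(A,b)
    return x,[float(np.linalg.norm((np.eye(3)-np.outer(d,d))@(x-o)))*1e3 for o,d in rs]
def proj(c,p):
    c,M=c; q=M.T@(np.asarray(p)-c['position']); s=np.array([q[0]/-q[2],-q[1]/-q[2]])
    s=s*(1+c['k1']*(s@s)); return c['mtx'][:2,:2]@s+c['mtx'][:2,2]
def tcp():
    o=get_obs(); return o['tcp_pos'],R.from_euler('xyz',o['tcp_rot']).as_matrix(),o
E
python3 - <<'E'
from h import *
t=cv2.imread('pics/top0.png');s=cv2.imread('pics/scene0.png')
a=cv2.resize(t[225:295,390:480],None,fx=6,fy=6,interpolation=2)[:, :540]
b=cv2.resize(s[160:235,230:300],None,fx=5.6,fy=5.6,interpolation=2)
o=np.zeros((420,540+b.shape[1],3),np.uint8);o[:a.shape[0],:540]=a[:420];o[:420,540:]=b[:420]
o=cv2.convertScaleAbs(o,alpha=1.5)
print(o.shape);cv2.imwrite('pics/c1.png',o[:,:800] if o.shape[1]>800 else o)
cv2.imwrite('pics/c1.png',cv2.resize(o,(800,int(420*800/o.shape[1]))))
T=cam('top');S=cam('scene')
# check rotation convention via matching: mat
g=cv2.cvtColor(t,6); m=(g<25).astype(np.uint8);
for n,im,C in(('top',t,T),('scene',s,S)):
    m=(im.max(2)<25).astype(np.uint8)
    k,l,st,ce=cv2.connectedComponentsWithStats(m)
    for i in range(1,k):
        if st[i,4]>1500:
            cs=cv2.findContours((l==i).astype(np.uint8),0,1)[0][0]
            q=cv2.approxPolyDP(cs,0.03*cv2.arcLength(cs,True),True)[:,0]
            print(n,st[i],ce[i]); print(q.tolist(),[plane(C,x,.004).round(3).tolist() for x in q])
for px in[(160,279)]: print('basin',plane(T,px,.05),plane(T,(166,279),0.0))
print('tin',plane(T,(432,268),.1),'base', proj(T,[0,0,0]))
E
```

```text
(420, 932, 3)
top [ 238  237   80   80 4849] [277.81439472 276.8230563 ]
[[251, 237], [238, 305], [306, 316], [317, 248]] [[0.604, 0.063, 0.004], [0.446, 0.092, 0.004], [0.418, -0.065, 0.004], [0.576, -0.093, 0.004]]
basin [0.50487379 0.26049005 0.05      ] [0.50830547 0.26289398 0.        ]
tin [ 0.51579891 -0.33599352  0.1       ] base [278.90257348 510.64114279]
```

View pics/c1.png

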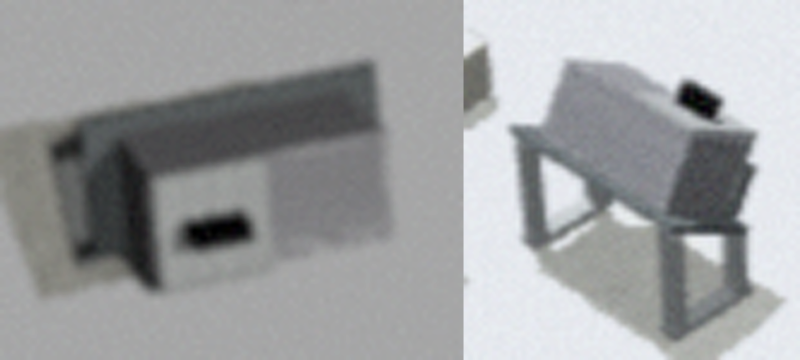

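The crop confirms it: the steel-grey tin with a black rib sits on the slope, spout to the left (world +y), rib (lid) at crop (215,230). I'll swing the wrist over it.

```bash
python3 -m inch '[[[0,0,0.075,-45,-4,-20,1],[0,0,0.075,-45,-4,-20,1],[0,0,0.075,-45,-4,-20,1],[0,0,0.075,-45,-4,-20,1],[0,0,0.075,-45,-4,-10,1],[0,0,0.075,-45,-4,0,1],[0,0,0.075,-45,-4,0,1],[0,0,0.075,-45,-4,0,1]]]'
python3 -m inch '[[[0,0,0.075,-45,-4,0,1],[0,0,0.075,-45,-4,0,1],[0,0,0.075,-45,-4,0,1],[0,0,0.075,-45,-4,0,1],[0,0,0.075,-45,-4,0,1],[0,0,0.075,-45,-4,0,1],[0,0,0.075,-45,-4,0,1],[0,0,0.075,-45,-4,0,1]]]'
```

```text
clock: 0.9
tcp_pos: [0.4902, 0.347, 0.2851]
tcp_rot: [-3.131, 0.003, 2.174]
wrist_force: [0.5, -0.3, 0.4]
grip_width: 0.0851
clock: 1.7
tcp_pos: [0.5774, -0.0134, 0.2819]
tcp_rot: [-3.129, 0.01, 1.549]
wrist_force: [1.1, -0.0, -0.3]
grip_width: 0.0856
```

```bash
python3 -m inch '[[[0,0,0.03,-45,-6,0,1],[0,0,0.03,-45,-10,0,1],[0,0,0.02,-45,-15,0,1],[0,0,0.0,-45,-15,0,1],[0,0,0,-45,-15,0,1],[0,0,0,-45,-15,0,1],[0,0,0,-30,-15,0,1],[0,0,0,0,0,0,1]]]'
python3 - <<'E'
from h import *
p,M,o=tcp();print(p,M,o['joints']);c=camera_info('wrist');im=get_image('wrist');print(c)
np.save('w1.npy',[c],allow_pickle=True);cv2.imwrite('pics/w1.png',im[:,:,::-1])
E
```

```text
clock: 2.5
tcp_pos: [0.4524, -0.3196, 0.2806]
tcp_rot: [-3.122, 0.01, 1.457]
wrist_force: [0.1, 0.5, -0.3]
grip_width: 0.0852
[ 0.45236706 -0.31963785  0.28063158] [[ 0.11374811  0.99330384 -0.02022021]
 [ 0.99345744 -0.11392717 -0.00793191]
 [-0.01018243 -0.01918568 -0.99976409]] [-0.7299814   0.01796569  1.68025473 -0.0195309   1.45317486 -0.61349583]
{'mtx': array([[342.60601589,   0.        , 321.00133304],
       [  0.        , 342.60601589, 241.83927688],
       [  0.        ,   0.        ,   1.        ]]), 'k1': 0.010361915092079357, 'position': array([ 0.46299752, -0.24572237,  0.45446414]), 'rotation': array([-0.3017762 ,  0.01962991, -0.11462109])}
```

View pics/w1.png

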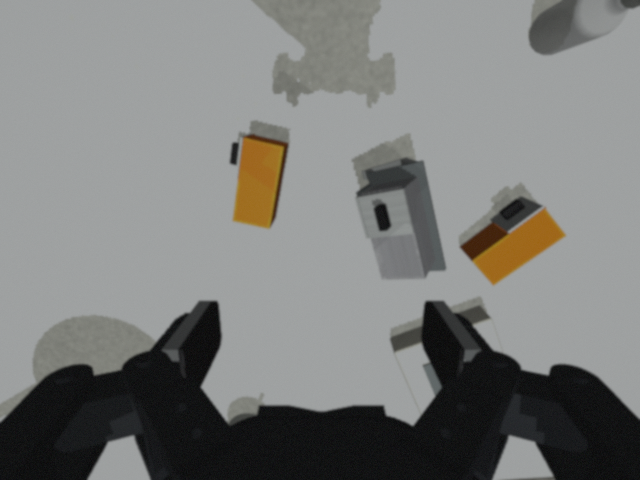

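The wrist view shows the grey tin at about (397,230), rib at (382,216), with the orange look-alikes on either side. I'll triangulate the rib and corners across the views.

```bash
python3 - <<'E'
from h import *
t=cv2.imread('pics/top0.png');s=cv2.imread('pics/scene0.png');w=cv2.imread('pics/w1.png')
c=np.load('w1.npy',allow_pickle=True)[0];W=(c,R.from_euler('xyz',c['rotation']).as_matrix());T=cam('top');S=cam('scene')
def blob(im,x0,y0,x1,y1,th):
    g=im[y0:y1,x0:x1].max(2); m=(g<th).astype(np.uint8)
    k,l,st,ce=cv2.connectedComponentsWithStats(m)
    return [(ce[i]+[x0,y0],int(st[i,4])) for i in range(1,k) if st[i,4]>8]
for n,im,b in(('t',t,(424,262,442,278)),('s',s,(270,172,290,190)),('w',w,(368,198,396,234))): 
  for th in(25,40): print(n,th,blob(im,*b,th))
u=dict(t=blob(t,424,262,442,278,40),s=blob(s,270,172,290,190,40),w=blob(w,368,198,396,234,40))
u={k:max(v,key=lambda a:a[1])[0] for k,v in u.items()}
print('T-S',tri((T,u['t']),(S,u['s'])));print('T-W',tri((T,u['t']),(W,u['w'])));print('S-W',tri((S,u['s']),(W,u['w'])));
print('all',tri((T,u['t']),(S,u['s']),(W,u['w'])))
o=cv2.convertScaleAbs(np.hstack([cv2.resize(w[145:295,345:455],None,fx=4,fy=4,interpolation=2)]),alpha=1.3);
b=cv2.convertScaleAbs(cv2.resize(t[230:290,395:475],None,fx=4.5,fy=4.5,interpolation=2),alpha=1.6)
q=np.zeros((600,800,3),np.uint8);q[:,:440]=o;q[:270,440:]=b;cv2.imwrite('pics/c2.png',q)
E
```

```text
t 25 [(array([431.84210526, 269.52631579]), 38)]
t 40 [(array([431.58490566, 269.52830189]), 53)]
s 25 [(array([278.42857143, 180.71428571]), 21)]
s 40 [(array([278.3125, 180.625 ]), 32)]
w 25 [(array([382.52671756, 216.19083969]), 131)]
w 40 [(array([382.05063291, 216.75527426]), 237)]
T-S (array([ 0.51194956, -0.33208032,  0.11271642]), [0.6123591441027694, 0.6123591441027846])
T-W (array([ 0.51518867, -0.34268706,  0.06749486]), [0.5858134802902571, 0.5858134802902976])
S-W (array([ 0.51047765, -0.33239522,  0.11150956]), [1.768652305405567, 1.7686523054056973])
all (array([ 0.51091467, -0.33202674,  0.11190876]), [0.6615116196861304, 1.5943220925853134, 2.0149723211349464])
```

View pics/c2.png

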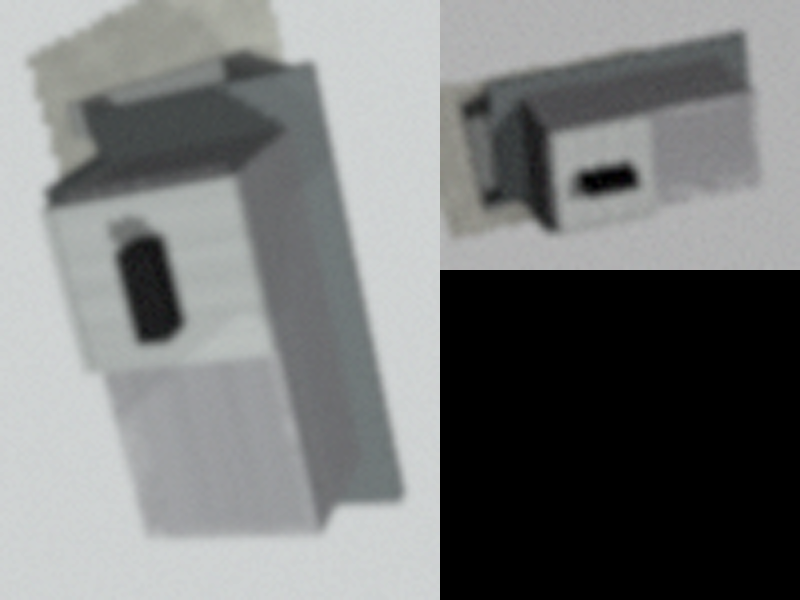

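```bash
python3 - <<'E'
from h import *
c=np.load('w1.npy',allow_pickle=True)[0];W=(c,R.from_euler('xyz',c['rotation']).as_matrix());T=cam('top')
wp=lambda x,y:(345+(x+.5)/4-.5,145+(y+.5)/4-.5); tp=lambda x,y:(395+(x-440+.5)/4.5-.5,230+(y+.5)/4.5-.5)
w=dict(ru=wp(318,532),rd=wp(150,534),fu=wp(238,178),fd=wp(47,208));t=dict(ru=tp(752,92),rd=tp(757,185),fu=tp(550,132),fd=tp(558,232))
z=dict(ru=.117,fu=.119,rd=.092,fd=.093)
P={}
for k in w:
    a=plane(W,w[k],z[k]);b=plane(T,t[k],z[k]);print(k,a.round(4),b.round(4),tri((W,w[k]),(T,t[k]))[0].round(3));P[k]=(a,b)
for i in(0,1):
    e=P['fu'][i]-P['ru'][i];f=P['fd'][i]-P['rd'][i]
    print('len',np.linalg.norm(e),np.linalg.norm(f),'yaw of tin x-90',np.degrees(np.arctan2(e[1],e[0]))-90,np.degrees(np.arctan2(f[1],f[0]))-90)
    print('ctr of uphill edge',(P['fu'][i]+P['ru'][i])/2,'down',(P['fd'][i]+P['rd'][i])/2, P['ru'][i]-P['rd'][i])
E
```

```text
ru [ 0.5484 -0.4006  0.117 ] [ 0.551  -0.4011  0.117 ] [ 0.552 -0.406  0.104]
rd [ 0.5074 -0.4077  0.092 ] [ 0.5095 -0.4087  0.092 ] [ 0.51  -0.414  0.078]
fu [ 0.5311 -0.3041  0.119 ] [ 0.5336 -0.305   0.119 ] [ 0.535 -0.308  0.104]
fd [ 0.4861 -0.3109  0.093 ] [ 0.4887 -0.3124  0.093 ] [ 0.486 -0.307  0.115]
len 0.09803442992623429 0.09904729120621472 yaw of tin x-90 10.16469022590178 12.450627426322
ctr of uphill edge [ 0.53975691 -0.35234336  0.118     ] down [ 0.49674191 -0.35930166  0.0925    ] [0.040987   0.00707697 0.025     ]
len 0.097706018788922 0.09862760537421643 yaw of tin x-90 10.305101473211039 12.188794084096514
ctr of uphill edge [ 0.54230472 -0.35308593  0.118     ] down [ 0.49907183 -0.3605501   0.0925    ] [0.0415591  0.00760893 0.025     ]
```

Tin centre is about (0.531,-0.355,0.085) from both the rib and the edges, with yaw +10.2°. Sizes check (98 mm long, 100 expected). I'll move to a pre-grasp and measure closer.

```bash
cat >> h.py <<'E'
def delta(pt,Mt):
    p,M,o=tcp(); rv=R.from_matrix(M.T@Mt).as_rotvec(); d=M.T@(np.asarray(pt)-p)*1e3; dt=Mt.T@(np.asarray(pt)-p)*1e3
    print('tcp',p.round(4),'q',o['joints'].round(3),'F',o['wrist_force'].round(1),'w',round(o['grip_width'],4)); print('turn',rv.round(3),'shift(tool now)',d.round(1),'shift(target axes)',dt.round(1))
def tinframe(yaw,tilt=30):
    a=np.radians(yaw);b=np.radians(tilt);u=np.array([np.cos(a),np.sin(a),0]);v=np.array([-np.sin(a),np.cos(a),0]);k=np.array([0,0,1.])
    return np.c_[v,-np.cos(b)*u-np.sin(b)*k,-np.sin(b)*u+np.cos(b)*k]   # columns tin x,y,z
FL=np.diag([1,-1,-1.])
E
python3 - <<'E'
from h import *
B=tinframe(10.2);c=np.array([.531,-.355,.085]); delta(c+B@[.018,.00175,.095],B@FL)
E
```

```text
tcp [ 0.4533 -0.318   0.2805] q [-0.728  0.018  1.681 -0.018  1.453 -0.613] F [-0.  -0.3 -0.4] w 0.0856
turn [-0.54   0.082 -0.283] shift(tool now) [-23.8  31.4 113.7] shift(target axes) [-32.1 -38.9 109.3]
```

```bash
python3 -m inch '[[[-0.11,0.016,-0.057,-5,8,10,1],[-0.11,0.016,-0.057,-5,4,10,1],[-0.11,0.016,-0.057,-5,0,10,1],[-0.11,0.016,-0.057,-5,-4,10,1],[-0.1,0.016,-0.05,-5,-8,10,1],[0,0,0,0,0,0,1]]]'
python3 - <<'E'
from h import *
B=tinframe(10.2);c=np.array([.531,-.355,.085]); delta(c+B@[.018,.00175,.095],B@FL)
E
```

```text
clock: 3.15
tcp_pos: [0.4715, -0.3368, 0.226]
tcp_rot: [2.593, 0.002, 1.764]
wrist_force: [-0.1, 0.2, -0.3]
grip_width: 0.0855
tcp [ 0.4715 -0.3368  0.226 ] q [-1.038 -0.087  1.978  0.577  1.12  -1.455] F [-0.1  0.2 -0.3] w 0.0855
turn [ 0.025 -0.006  0.014] shift(tool now) [-10.4 -25.9  54.1] shift(target axes) [-10.4 -24.4  54.8]
```

```bash
python3 -m inch '[[[0.012,-0.003,0.007,-5,-12.5,22,1],[0.012,-0.003,0.007,-5,-12.5,22,1],[0,0,0,0,0,0,1]]]'
python3 - <<'E'
from h import *
c=camera_info('wrist');im=get_image('wrist');print(c['position'],c['rotation'])
np.save('w2.npy',[c],allow_pickle=True);cv2.imwrite('pics/w2.png',cv2.convertScaleAbs(im[:,:,::-1],alpha=1.3))
B=tinframe(10.2);c=np.array([.531,-.355,.085]); delta(c+B@[.018,.00175,.095],B@FL)
E
```

```text
clock: 3.45
tcp_pos: [0.4777, -0.3446, 0.1767]
tcp_rot: [2.618, -0.001, 1.748]
wrist_force: [-0.9, 0.1, -0.8]
grip_width: 0.0853
[ 0.37767522 -0.28822801  0.32799518] [-0.29012417 -0.52327162  0.17567391]
tcp [ 0.4785 -0.3452  0.1787] q [-1.02  -0.009  1.991  0.576  1.031 -1.468] F [0.7 0.9 0.3] w 0.0858
turn [ 0.002  0.001 -0.   ] shift(tool now) [-0.9 -5.4 11.1] shift(target axes) [-0.9 -5.4 11.1]
```

View pics/w2.png

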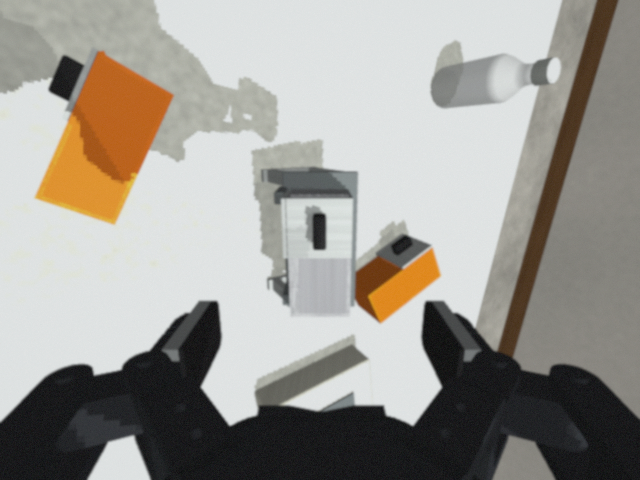

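Wrist view: the tin is centred and square between the fingers, rib at (319,231), lid front corners at (283,196) and (352,196). The orange look-alike at (400,280) is clear of the finger path. I'll triangulate from the two wrist places.

```bash
python3 - <<'E'
from h import *
L=lambda f:(lambda c:(c,R.from_euler('xyz',c['rotation']).as_matrix()))(np.load(f,allow_pickle=True)[0])
W=L('w1.npy');V=L('w2.npy');T=cam('top');S=cam('scene')
v=cv2.imread('pics/w2.png');m=(v[205:255,305:335].max(2)<60).astype(np.uint8);k,l,st,ce=cv2.connectedComponentsWithStats(m);i=1+st[1:,4].argmax();rv=ce[i]+[305,205];print(rv,st[i])
B=tinframe(10.2);c0=np.array([.531,-.355,.085])
rib,e=tri((T,(431.6,269.5)),(S,(278.3,180.6)),(W,(382.2,216.6)),(V,rv));print('rib',rib,e)
print(' WV',tri((W,(382.2,216.6)),(V,rv)))
print('ctr from rib',rib-B@[.0265,0,.0318], 'tin coords', B.T@(rib-c0))
wp=lambda x,y:(345+(x+.5)/4-.5,145+(y+.5)/4-.5); tp=lambda x,y:(395+(x-440+.5)/4.5-.5,230+(y+.5)/4.5-.5)
for k,w,t,q,n in(('ru',wp(318,532),tp(752,92),(350,316),(-50,-25,21.5)),('rd',wp(150,534),tp(757,185),(291,316),(-50,25,21.5)),('fu',wp(238,178),tp(550,132),(352,195.5),(50,-25,24.8)),('fd',wp(47,208),tp(558,232),(282.5,196),(50,28.5,24.8))):
    p,e=tri((W,w),(T,t),(V,q)); print(k,p.round(4),np.round(e,1),'tin',(B.T@(p-c0)*1e3).round(1),'want',n)
E
```

```text
[318.47787611 230.5840708 ] [  8   9  11  35 339]
rib [ 0.51079371 -0.33191638  0.11151185] [0.8532809270874436, 1.9385117917026884, 1.6984489081644831, 0.9378140071873278]
 WV (array([ 0.50917774, -0.33085382,  0.11268511]), [0.1580176136877883, 0.1580176136877911])
ctr from rib [ 0.53113517 -0.35518192  0.08397224] tin coords [0.02629702 0.00042657 0.03085952]
ru [ 0.55   -0.4014  0.1164] [1.4 1.1 0.6] tin [-49.  -24.8  21.9] want (-50, -25, 21.5)
rd [ 0.5086 -0.4093  0.0904] [1.3 1.  0.8] tin [-49.4  24.7  20.5] want (-50, 25, 21.5)
fu [ 0.5326 -0.3041  0.1158] [1.  2.  2.1] tin [ 49.8 -24.6  21.4] want (50, -25, 24.8)
fd [ 0.4873 -0.3115  0.0905] [1.1 2.  1.3] tin [50.5 27.9 22.4] want (50, 28.5, 24.8)
```

Every corner lies within 1–3 mm of the given sizes. Correcting laterally, then descending along the tin's normal.

```bash
python3 -m inch '[[[0,0,0,-1,-5.4,10,1],[0,0,0,0,0,15,1],[0,0,0,0,0,15,1],[0,0,0,0,0,0,1]]]'
python3 - <<'E'
from h import *
B=tinframe(10.2);c=np.array([.5313,-.355,.084]); delta(c+B@[.018,.00175,-.015],B@FL)
E
```

```text
clock: 3.9
tcp_pos: [0.4991, -0.3438, 0.1449]
tcp_rot: [2.612, 0.008, 1.751]
wrist_force: [-0.7, 0.7, -0.3]
grip_width: 0.0854
tcp [ 0.4991 -0.3438  0.1449] q [-0.984  0.06   1.992  0.604  0.949 -1.491] F [-0.7  0.7 -0.3] w 0.0854
turn [0.006 0.006 0.006] shift(tool now) [ 1.8 -7.  82.6] shift(target axes) [ 1.3 -6.5 82.6]
```

```bash
python3 -m inch '[[[0.006,0.006,0.006,1.5,-7,0,1],[0,0,0,0,-2,10,1],[0,0,0,0,0,10,1],[0,0,0,0,0,0,1]]]'
python3 - <<'E'
from h import *
B=tinframe(10.2);c=np.array([.5313,-.355,.084]); delta(c+B@[.018,.00175,-.015],B@FL)
E
```

```text
clock: 4.3
tcp_pos: [0.5021, -0.3425, 0.1231]
tcp_rot: [2.617, 0.001, 1.749]
wrist_force: [0.4, 0.1, 0.1]
grip_width: 0.0852
tcp [ 0.5021 -0.3425  0.1231] q [-0.976  0.098  1.997  0.615  0.915 -1.505] F [0.4 0.1 0.1] w 0.0852
turn [0.001 0.001 0.001] shift(tool now) [ 0.6  1.6 62.2] shift(target axes) [ 0.6  1.7 62.2]
```

```bash
python3 -m inch '[[[0,0,0,0.6,1.6,12,1],[0,0,0,0,0,12,1],[0,0,0,0,0,0,1]]]'
python3 - <<'E'
from h import *
B=tinframe(10.2);c=np.array([.5313,-.355,.084]); delta(c+B@[.018,.00175,-.015],B@FL)
E
```

```text
clock: 4.6
tcp_pos: [0.5163, -0.3397, 0.1016]
tcp_rot: [2.617, 0.002, 1.748]
wrist_force: [0.2, 0.6, -0.4]
grip_width: 0.0851
tcp [ 0.5163 -0.3397  0.1016] q [-0.949  0.146  1.991  0.634  0.867 -1.513] F [ 0.2  0.6 -0.4] w 0.0851
turn [0.001 0.002 0.   ] shift(tool now) [ 0.3 -0.1 36.2] shift(target axes) [ 0.2 -0.1 36.2]
```

```bash
python3 -m inch '[[[0,0,0,0,0,12,1],[0,0,0,0,0,12,1],[0,0,0,0,0,0,1]]]'
python3 - <<'E'
from h import *
B=tinframe(10.2);c=np.array([.5313,-.355,.084]); delta(c+B@[.018,.00175,-.015],B@FL)
E
```

```text
clock: 4.9
tcp_pos: [0.5293, -0.3372, 0.0786]
tcp_rot: [2.617, 0.001, 1.748]
wrist_force: [-0.4, 0.3, -0.6]
grip_width: 0.0852
tcp [ 0.5293 -0.3372  0.0786] q [-0.926  0.199  1.983  0.657  0.82  -1.527] F [-0.4  0.3 -0.6] w 0.0852
turn [0.001 0.001 0.   ] shift(tool now) [ 0.1 -0.   9.8] shift(target axes) [ 0.1 -0.   9.8]
```

```bash
python3 -m inch '[[[0,0,0,0,0,9,1],[0,0,0,0,0,0,1],[0,0,0,0,0,0,0.5],[0,0,0,0,0,0,0.5],[0,0,0,0,0,0,0.3],[0,0,0,0,0,0,0.3],[0,0,0,0,0,0,0.3],[0,0,0,0,0,0,0.3]]]' 60
python3 - <<'E'
from h import *
B=tinframe(10.2);c=np.array([.5313,-.355,.084]); delta(c+B@[.018,.00175,-.015],B@FL)
E
```

```text
clock: 5.7
tcp_pos: [0.5345, -0.3363, 0.0708]
tcp_rot: [2.617, 0.002, 1.749]
wrist_force: [1.1, 0.2, -0.6]
grip_width: 0.0516
tcp [ 0.5345 -0.3363  0.0708] q [-0.917  0.218  1.979  0.666  0.804 -1.533] F [ 1.1  0.2 -0.6] w 0.0516
turn [0.001 0.001 0.001] shift(tool now) [ 0.1 -0.7  0.3] shift(target axes) [ 0.1 -0.7  0.3]
```

```bash
python3 -m inch '[[[0,0,0,0,0,0,0.3],[0,0,0,0,0,0,0.3],[0,0,0,0,0,-4,0.3],[0,0,0,0,0,-4,0.3],[0,0,0,0,0,0,0.3]]]' 60
python3 -m inch '[[[0,0,0,0,0,-10,0.3],[0,0,0,0,0,-10,0.3],[0,0,0,0,0,-10,0.3],[0,0,0,0,0,-10,0.3],[0,0,0,0,0,-10,0.3],[0,0,0,0,0,-10,0.3],[0,0,0,0,0,0,0.3]]]' 60
python3 - <<'E'
from h import *
im=get_image('wrist');cv2.imwrite('pics/w3.png',cv2.convertScaleAbs(im[:,:,::-1],alpha=1.3))
print(get_obs())
E
```

```text
clock: 6.2
tcp_pos: [0.5309, -0.3352, 0.0765]
tcp_rot: [2.616, -0.001, 1.749]
wrist_force: [2.7, -0.2, -3.3]
grip_width: 0.0511
clock: 6.9
tcp_pos: [0.4961, -0.3351, 0.1234]
tcp_rot: [2.624, -0.014, 1.753]
wrist_force: [-0.2, -0.8, -6.0]
grip_width: 0.0511
{'clock': 6.95, 'joints': array([-0.97787996,  0.08782168,  2.00647461,  0.60735593,  0.9331129 ,
       -1.49710602]), 'dq': array([ 0.00869895,  0.01624625,  0.0060866 ,  0.00602869, -0.00183298,
       -0.0035932 ]), 'joint_torque': array([ -0.0413944 , -34.60652947, -30.61575651,   2.23664336,
        -0.22964627,  -0.04327025]), 'tcp_pos': array([ 0.49596608, -0.3346783 ,  0.12273773]), 'tcp_rot': array([ 2.62424223, -0.01472466,  1.75292126]), 'wrist_force': array([-0.82384528,  0.34384582, -6.61206236]), 'ft_torque': array([-0.12283608,  0.77541904, -0.04752809]), 'grip_width': 0.05105145715708575}
```

View pics/w3.png

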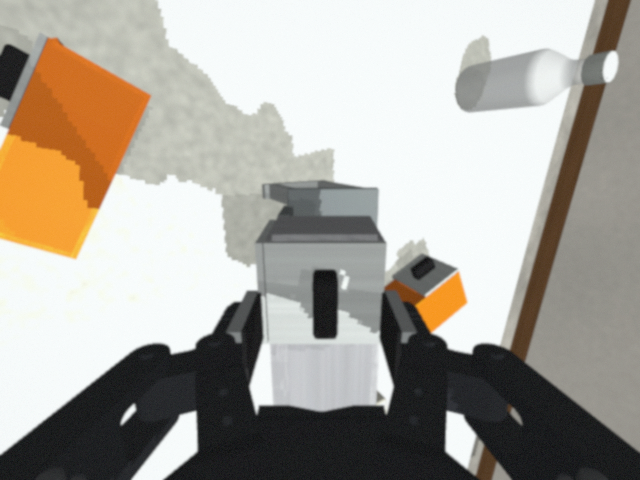

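The tin is held (weight about 6 N) with the lid shut between the pads; the rib is at (325,303) and the lid edges are flush. Before choosing the tin's heading for tipping, I'll fit a simple kinematic model to the logged joints and poses to check reach.

```bash
cat > k.py <<'E'
from h import *
from scipy.optimize import least_squares
D=[([1.10278717,.217684169,1.61480469,0,1.31131313,-.112253],[.21731687,.58512753,.19807936]),
([-.7299814,.01796569,1.68025473,-.0195309,1.45317486,-.61349583],[.45236706,-.31963785,.28063158]),
([-1.038,-.087,1.978,.577,1.12,-1.455],[.4715,-.3368,.226]),([-1.02,-.009,1.991,.576,1.031,-1.468],[.4785,-.3452,.1787]),
([-.984,.06,1.992,.604,.949,-1.491],[.4991,-.3438,.1449]),([-.917,.218,1.979,.666,.804,-1.533],[.5345,-.3363,.0708]),
([-.97788,.087822,2.006475,.607356,.933113,-1.497106],[.49596608,-.3346783,.12273773])]
e=lambda s,a:R.from_euler(s,a).as_matrix()
def fk(k,q):
    a1,b,d1,a2,ee,d4,L=k
    N=e('z',q[3])@e('y',q[4])
    A=e('z',q[0])@e('y',q[1]); Bm=A@e('y',q[2])
    p=e('z',q[0])@np.array([a1,b,d1])+A@[0,0,a2]+Bm@[ee,0,d4]+Bm@N@[0,0,L]
    return p,Bm@N@e('z',q[5])
def fit():
    return least_squares(lambda k:np.ravel([fk(k,q)[0]-p for q,p in D]),[0.05,.07,.3,.4,0,.4,.25],method='lm')
lo=np.array([-2.75,-.78,.31,-1.13,.13,-2.58]);hi=np.array([2.75,2.1,2.55,4.27,2.63,2.58])
def ik(k,p,M,T0,q0):
    f=lambda q:np.r_[(fk(k,q)[0]-p)*5,R.from_matrix((fk(k,q)[1]@T0).T@M).as_rotvec()]
    s=least_squares(f,np.clip(q0,lo+.01,hi-.01),bounds=(lo,hi));return s.x,np.abs(s.fun).max()
E
python3 - <<'E'
from k import *
r=fit();k=r.x;print(k.round(4),np.abs(r.fun).max())
p,M,o=tcp();T0=fk(k,o['joints'])[1].T@M;print(T0.round(3))
az=np.arctan2(.261,.507)
for name,sg in(('spout in',1),('spout out',-1)):
  for tip in(0,30,50,65,70):
    for off in (-.03,0,.03):
      a=np.radians(tip)
      u=np.array([np.cos(az),np.sin(az),0])*sg;zz=np.array([0,0,1.])
      tx=-u*np.cos(a)-zz*np.sin(a); tz=-u*np.sin(a)+zz*np.cos(a); ty=np.cross(tz,tx)
      B=np.c_[tx,ty,tz]
      sp=np.array([.507,.261,.075])+off*u
      tc=sp-B@[.050,0,.0215]+B@[-.022,0,-.015]
      best=min((ik(k,tc,B@FL,T0,q0) for q0 in([az,.2,1.8,0,1.2,-1.6*sg],[az,.2,1.8,3.1,1.2,0],[az,.8,1.2,0,2.2,-1.6*sg])),key=lambda s:s[1])
      print(name,tip,off,tc.round(3),best[0].round(2),round(best[1],4))
E
```

```text
[0.0007 0.07   0.2933 0.4548 0.0612 0.5569 0.3362] 0.00038834130599127437
[[ 0. -1. -0.]
 [ 1.  0.  0.]
 [-0. -0.  1.]]
spout in 0 -0.03 [0.544 0.28  0.038] [ 0.36  0.37  1.75 -0.    1.02 -1.69] 0.0
spout in 0 0 [0.571 0.294 0.038] [ 0.37  0.42  1.67 -0.    1.04 -1.68] 0.0
spout in 0 0.03 [0.598 0.308 0.038] [ 0.37  0.48  1.6  -0.    1.07 -1.68] 0.0
spout in 30 -0.03 [0.552 0.284 0.079] [ 0.32  0.07  2.13  0.19  0.43 -1.87] 0.0
spout in 30 0 [0.579 0.298 0.079] [ 0.33  0.13  2.06  0.17  0.44 -1.85] 0.0
spout in 30 0.03 [0.605 0.312 0.079] [ 0.34  0.19  1.99  0.16  0.45 -1.83] 0.0
spout in 50 -0.03 [0.546 0.281 0.107] [ 0.28 -0.03  2.36  2.    0.16  2.58] 0.0108
spout in 50 0 [0.573 0.295 0.107] [0.3  0.04 2.29 2.01 0.15 2.58] 0.0088
spout in 50 0.03 [0.6   0.309 0.107] [0.31 0.1  2.23 2.02 0.14 2.58] 0.0092
spout in 65 -0.03 [0.537 0.276 0.125] [0.24 0.01 2.49 2.7  0.52 1.86] 0.0
spout in 65 0 [0.563 0.29  0.125] [0.26 0.07 2.42 2.74 0.51 1.84] 0.0
spout in 65 0.03 [0.59  0.304 0.125] [0.28 0.13 2.35 2.76 0.5  1.82] 0.0
spout in 70 -0.03 [0.533 0.274 0.13 ] [0.23 0.06 2.52 2.76 0.68 
[... 633 characters left out ...]
-0.03 [0.468 0.241 0.107] [ 0.39  0.75  1.29 -0.07  1.98  1.48] 0.0
spout out 50 0 [0.441 0.227 0.107] [ 0.38  0.69  1.38 -0.08  1.94  1.48] 0.0
spout out 50 0.03 [0.414 0.213 0.107] [ 0.38  0.64  1.47 -0.08  1.91  1.48] 0.0
spout out 65 -0.03 [0.477 0.246 0.125] [ 0.39  0.93  1.1  -0.1   2.25  1.47] 0.0
spout out 65 0 [0.451 0.232 0.125] [ 0.39  0.87  1.2  -0.1   2.2   1.48] 0.0
spout out 65 0.03 [0.424 0.218 0.125] [ 0.39  0.82  1.29 -0.1   2.16  1.48] 0.0
spout out 70 -0.03 [0.481 0.248 0.13 ] [ 0.39  0.99  1.04 -0.11  2.34  1.47] 0.0
spout out 70 0 [0.455 0.234 0.13 ] [ 0.39  0.93  1.14 -0.11  2.29  1.47] 0.0
spout out 70 0.03 [0.428 0.22  0.13 ] [ 0.39  0.87  1.24 -0.11  2.24  1.47] 0.0
```

The model fits to 0.4 mm. Tipping spout-outward stays well inside the ranges, so the tin goes on the mat with its spout along +x. I'll turn it upright and lift.

```bash
python3 -m inch '[[[0.1,0,0,0,0,-20,0.3],[0.1,0,0,0,0,-20,0.3],[0.1,0,0,0,0,-20,0.3],[0.1,0,0,0,0,-20,0.3],[0.1,0,0,0,0,0,0.3],[0,0,0,0,0,0,0.3]]]' 60
python3 - <<'E'
from h import *
t=cv2.imread('pics/top0.png');s=cv2.imread('pics/scene0.png');T=cam('top');S=cam('scene')
C={}
for n,im,(x,y) in(('t',t,(278,277)),('s',s,(358,287))):
    m=(im.max(2)<60).astype(np.uint8);k,l,st,ce=cv2.connectedComponentsWithStats(m);i=l[y,x];print(n,st[i])
    cs=cv2.findContours((l==i).astype(np.uint8),0,1)[0][0]; q=cv2.boxPoints(cv2.minAreaRect(cs)) if 0 else cv2.approxPolyDP(cs,0.04*cv2.arcLength(cs,True),True)[:,0];print(q.tolist())
    w=np.array([plane((T if n=='t' else S),a,.004) for a in q]);C[n]=q;print(w.round(3).tolist(),w.mean(0))
for a in C['t']:
    b=min(C['s'],key=lambda b:np.linalg.norm(plane(T,a,.004)-plane(S,b,.004))); print(tri((T,a),(S,b)))
B=tinframe(-90,0); delta(np.array([.50,-.2,.15]),B@FL)
E
```

```text
clock: 7.55
tcp_pos: [0.4646, -0.3372, 0.1946]
tcp_rot: [-3.14, -0.028, 1.745]
wrist_force: [0.2, 0.2, -7.5]
grip_width: 0.0514
t [ 236  236   83   83 5150]
[[251, 236], [237, 306], [306, 318], [318, 248]]
[[0.607, 0.063, 0.004], [0.443, 0.094, 0.004], [0.414, -0.065, 0.004], [0.576, -0.095, 0.004]] [ 0.50983212 -0.00064517  0.004     ]
s [ 312  255   94   67 3591]
[[371, 255], [312, 274], [342, 321], [405, 299]]
[[0.416, -0.062, 0.004], [0.576, -0.092, 0.004], [0.608, 0.066, 0.004], [0.449, 0.098, 0.004]] [0.51242502 0.00252956 0.004     ]
(array([0.60681606, 0.06369445, 0.00106076]), [0.5812315903866393, 0.5812315903865438])
(array([ 0.44382792,  0.09499353, -0.00219206]), [0.657771483336991, 0.657771483337064])
(array([ 4.13626831e-01, -6.46888004e-02,  2.68111546e-04]), [0.004924060196811241, 0.004924060196782782])
(array([ 0.57544899, -0.09480099,  0.00174034]), [0.6158910706577295, 0.6158910706577748])
tcp [ 0.4646 -0.3372  0.1946] q [-0.759  0.129  1.724  0.015  1.312 -0.937] F [ 0.2  0.2 -7.5] w 0.0514
turn [-0.026 -0.019  1.745] shift(tool now) [127.7  58.8  48. ] shift(target axes) [  35.4 -137.2   44.6]
```

```bash
python3 -m inch '[[[0,0,0,20,8,0,0.3],[0,0,0,40,15,0,0.3],[0,0,0,40,15,0,0.3],[0,0,0,40,15,0,0.3],[0,0,0,45,18,0,0.3],[0,0,0,45,18,0,0.3],[0,0,0,40,15,0,0.3],[0,0,0,30,10,0,0.3]]]' 60
python3 -m inch '[[[0,0,0.12,0,0,0,0.3],[0,0,0.13,0,0,0,0.3],[0,0,0.13,0,0,0,0.3],[0,0,0.13,0,0,0,0.3],[0,0,0.13,0,0,0,0.3],[0,0,0.13,0,0,0,0.3],[0,0,0.13,0,0,0,0.3],[0,0,0.1,0,0,0,0.3]]]' 60
python3 -m inch '[[[0,0,0.13,0,0,0,0.3],[0,0,0.13,0,0,0,0.3],[0,0,0.13,0,0,0,0.3],[0,0,0.13,0,0,0,0.3],[0,0,0.1,0,0,0,0.3],[0,0,0,0,0,0,0.3]]]' 60
python3 - <<'E'
from h import *
B=tinframe(-90,0); delta(np.array([.529,0.001,.014]),B@FL)
E
```

```text
clock: 8.35
tcp_pos: [0.5247, -0.0128, 0.1973]
tcp_rot: [3.134, -0.044, 1.731]
wrist_force: [0.9, -0.6, -6.3]
grip_width: 0.0512
clock: 9.15
tcp_pos: [0.5183, -0.0029, 0.1884]
tcp_rot: [-3.087, -0.043, 0.693]
wrist_force: [0.5, -0.0, -6.4]
grip_width: 0.0509
clock: 9.75
tcp_pos: [0.5137, -0.002, 0.1819]
tcp_rot: [-3.058, -0.002, 0.042]
wrist_force: [-0.0, -0.1, -6.0]
grip_width: 0.0514
tcp [ 0.5137 -0.002   0.1819] q [-1.950e-01 -1.000e-03  1.888e+00  8.500e-02  1.274e+00  1.308e+00] F [-0.  -0.1 -6. ] w 0.0514
turn [-0.084  0.     0.042] shift(tool now) [ 15.2  11.6 167.5] shift(target axes) [ 15.3  -3.  167.9]
```

```bash
python3 -m inch '[[[-0.084,0,0.042,0,0,0,0.3],[0,0,0,15,-3,30,0.3],[0,0,0,0,0,40,0.3],[0,0,0,0,0,30,0.3],[0,0,0,0,0,0,0.3]]]' 60
python3 - <<'E'
from h import *
B=tinframe(-90,0); delta(np.array([.529,0.001,.014]),B@FL)
E
```

```text
clock: 10.25
tcp_pos: [0.53, 0.0009, 0.0794]
tcp_rot: [-3.138, -0.007, 0.006]
wrist_force: [-1.3, -0.0, -7.1]
grip_width: 0.0507
tcp [0.53   0.0009 0.0794] q [-0.133  0.15   1.936  0.005  1.05   1.429] F [-1.3 -0.  -7.1] w 0.0507
turn [-0.003 -0.007  0.006] shift(tool now) [-1.5  0.2 65.4] shift(target axes) [-1.  -0.1 65.4]
```

```bash
python3 -m inch '[[[0,-0.007,0.005,-1,0,25,0.3],[0,0,0,0,0,18,0.3],[0,0,0,0,0,8,0.3],[0,0,0,0,0,0,0.3]]]' 60
python3 - <<'E'
from h import *
im=get_image('wrist');c=camera_info('wrist');np.save('w4.npy',[c],allow_pickle=True);cv2.imwrite('pics/w4.png',cv2.convertScaleAbs(im[:,:,::-1],alpha=1.2))
B=tinframe(-90,0); delta(np.array([.529,0.001,.014]),B@FL);print(get_obs()['ft_torque'])
E
```

```text
clock: 10.65
tcp_pos: [0.5317, 0.0007, 0.0309]
tcp_rot: [-3.135, -0.005, 0.003]
wrist_force: [-0.5, 0.3, -6.6]
grip_width: 0.0512
tcp [5.326e-01 5.000e-04 3.180e-02] q [-0.135  0.228  1.95   0.008  0.957  1.428] F [-0.   0.  -6.1] w 0.0516
turn [-0.006 -0.007  0.003] shift(tool now) [-3.8 -0.4 17.8] shift(target axes) [-3.6 -0.5 17.8]
[ 0.03077084 -0.09655079  0.00220299]
```

```bash
python3 -m inch '[[[0,0,0,0,0,4,0.3],[0,0,0,0,0,3,0.3],[0,0,0,0,0,0,0.3]]]' 60
```

```text
clock: 11.0
tcp_pos: [0.5364, 0.0, 0.0285]
tcp_rot: [-3.136, -0.015, 0.004]
wrist_force: [-0.3, 0.6, -6.1]
grip_width: 0.0512
```

```bash
python3 -m inch '[[[-0.005,-0.012,0,-6,0,6,0.3],[0,0,0,0,0,0,0.3]]]' 60; python3 -m inch '[[[0,0,0,-2,0,5,0.3],[0,0,0,0,0,0,0.3]]]' 60
```

```text
clock: 11.2
tcp_pos: [0.5308, -0.0, 0.023]
tcp_rot: [3.141, -0.003, 0.004]
wrist_force: [-1.0, -0.1, -6.2]
grip_width: 0.051
clock: 11.4
tcp_pos: [0.5286, 0.0001, 0.0176]
tcp_rot: [3.141, -0.003, 0.004]
wrist_force: [-0.8, 0.1, -6.0]
grip_width: 0.0511
```

```bash
python3 -m inch '[[[0,0,0,0,0,2,0.3],[0,0,0,0,0,0,0.3]]]' 60; python3 -m inch '[[[0,0,0,0,0,2,0.3],[0,0,0,0,0,0,0.3]]]' 60
```

```text
clock: 11.6
tcp_pos: [0.5284, 0.0002, 0.0152]
tcp_rot: [3.141, -0.003, 0.004]
wrist_force: [-0.8, -0.3, -6.2]
grip_width: 0.0512
clock: 11.8
tcp_pos: [0.5287, 0.0001, 0.0132]
tcp_rot: [3.141, -0.003, 0.004]
wrist_force: [-0.1, 1.1, -5.9]
grip_width: 0.0513
```

```bash
python3 -m inch '[[[0,0,0,0,0,1,0.3],[0,0,0,0,0,0,0.3]]]' 60; python3 -m inch '[[[0,0,0,0,0,1,0.3],[0,0,0,0,0,0,0.3]]]' 60
```

```text
clock: 12.0
tcp_pos: [0.5294, 0.0001, 0.0126]
tcp_rot: [3.141, -0.005, 0.004]
wrist_force: [-1.7, 0.1, -5.5]
grip_width: 0.0507
clock: 12.2
tcp_pos: [0.5297, 0.0001, 0.0121]
tcp_rot: [3.141, -0.005, 0.004]
wrist_force: [0.6, -0.3, -4.7]
grip_width: 0.051
```

```bash
python3 -m inch '[[[0,0,0,0,0,2,0.3],[0,0,0,0,0,0,0.3]]]' 60; python3 -m inch '[[[0,0,0,0,0,2,0.3],[0,0,0,0,0,0,0.3]]]' 60
```

```text
clock: 12.4
tcp_pos: [0.53, 0.0, 0.0123]
tcp_rot: [3.141, -0.004, 0.004]
wrist_force: [-0.6, 0.2, -5.6]
grip_width: 0.0511
clock: 12.6
tcp_pos: [0.5306, -0.0001, 0.0121]
tcp_rot: [3.141, -0.004, 0.004]
wrist_force: [-0.1, -0.3, -4.1]
grip_width: 0.051
```

```bash
python3 -m inch '[[[0,0,0,-1.5,0,4,0.3],[0,0,0,0,0,0,0.3]]]' 60; python3 -m inch '[[[0,0,0,0,0,4,0.3]]]' 60
```

```text
clock: 12.8
tcp_pos: [0.5317, -0.0002, 0.0126]
tcp_rot: [3.141, -0.007, 0.004]
wrist_force: [-0.4, 0.3, -5.1]
grip_width: 0.051
clock: 12.9
tcp_pos: [0.5329, -0.0004, 0.0116]
tcp_rot: [3.141, -0.007, 0.004]
wrist_force: [-14.3, 1.8, 35.0]
grip_width: 0.0511
```

```bash
python3 -m inch '[[[0,0,0,0,0,0,0.3],[0,0,0,0,0,0,0.3]]]' 60; python3 -m inch '[[[0,0,0,0,0,0,0.75],[0,0,0,0,0,0,0.8],[0,0,0,0,0,0,0.85],[0,0,0,0,0,0,1],[0,0,0,0,0,0,1],[0,0,0,0,0,0,1]]]'
python3 - <<'E'
from h import *
im=get_image('wrist');c=camera_info('wrist');np.save('w5.npy',[c],allow_pickle=True);cv2.imwrite('pics/w5.png',cv2.convertScaleAbs(im[:,:,::-1],alpha=1.2))
p,M,o=tcp();print(p,o['tcp_rot'],o['grip_width'],o['wrist_force'])
E
```

```text
clock: 13.1
tcp_pos: [0.5337, -0.0005, 0.012]
tcp_rot: [3.141, -0.009, 0.004]
wrist_force: [0.4, -0.2, -2.8]
grip_width: 0.0515
clock: 13.7
tcp_pos: [0.5365, -0.0011, 0.0121]
tcp_rot: [3.14, -0.015, 0.004]
wrist_force: [0.2, 0.4, -0.0]
grip_width: 0.0851
[ 0.53644123 -0.00101256  0.01206347] [ 3.13962311 -0.01462374  0.00371072] 0.08524578703739334 [-1.10262412  0.29850441  0.64202289]
```

View pics/w5.png

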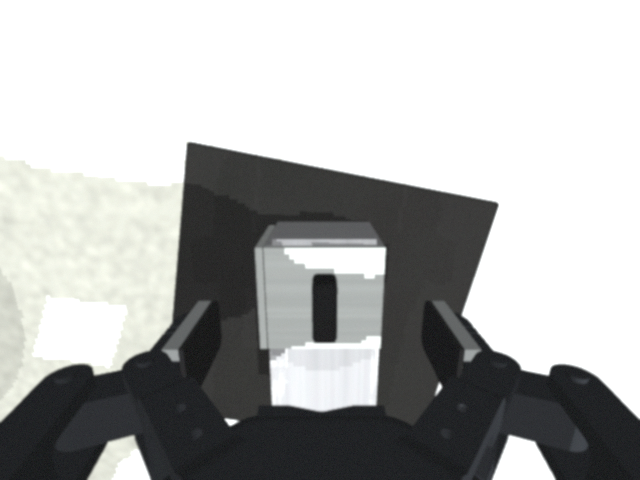

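The tin stands upright on the mat, jaws open, lid shut; rib at (325,308), lid front corners at (257,247) and (384,246). I'll measure the rib while retracting straight up.

```bash
python3 -m inch '[[[0,0,0,0,0,-15,1],[0,0,0,0,0,-20,1],[0,0,0,0,0,-25,1],[0,-0.013,0,0,0,-25,0.6],[0,0,0,0,0,-15,0.235],[0,0,0,0,0,0,0.235],[0,0,0,0,0,0,0.235]]]' 20
cat > rib.py <<'E'
from h import *
def rib(n,box,th=45,f=None):
    c=camera_info('wrist') if f is None else np.load(f,allow_pickle=True)[0]
    if f is None:
        im=get_image('wrist')[:,:,::-1];cv2.imwrite(f'pics/{n}.png',im);np.save(n+'.npy',[c],allow_pickle=True)
    else: im=cv2.imread(f'pics/{n}.png')
    C=(c,R.from_euler('xyz',c['rotation']).as_matrix())
    x0,y0,x1,y1=box;m=(im[y0:y1,x0:x1].max(2)<th).astype(np.uint8);k,l,st,ce=cv2.connectedComponentsWithStats(m)
    for i in range(1,k):
        if st[i,4]>60: print(st[i]+[x0,y0,0,0,0],(ce[i]+[x0,y0]).round(1),plane(C,ce[i]+[x0,y0],.0603).round(4))
    return C
E
python3 - <<'E'
from rib import *
C=rib('w5',(300,255,350,350),50,'w5.npy')
for q in((257,247),(384,246),(383,348),(268,348)): print(q,plane(C,q,.0533).round(4))
p,M,o=tcp();print(p,o['tcp_rot'])
C2=rib('w6',(180,100,460,330),45)
B=tinframe(-90,0); delta(np.array([.529,0.001,.057]),B@FL)
E
```

```text
clock: 14.45
tcp_pos: [0.5356, -0.0008, 0.1211]
tcp_rot: [3.139, -0.004, 0.004]
wrist_force: [0.4, 0.3, -0.2]
grip_width: 0.0281
[ 313  275   23   66 1416] [324.3 307.5] [ 0.5416 -0.0024  0.0603]
(257, 247) [0.5653 0.0252 0.0533]
(384, 246) [ 0.5659 -0.0268  0.0533]
(383, 348) [ 0.5183 -0.0289  0.0533]
(268, 348) [0.5182 0.0225 0.0533]
[ 0.53561249 -0.00080962  0.12108994] [ 3.1392456  -0.00417315  0.00372981]
[  218   144   213   186 17591] [312.  230.2] [0.5457 0.0053 0.0603]
[317 218  11  36 345] [322.2 235.6] [ 0.5417 -0.002   0.0603]
tcp [ 0.5358 -0.0008  0.121 ] q [-0.131  0.107  1.895 -0.002  1.135  1.436] F [0.5 0.  0. ] w 0.0215
turn [ 0.002 -0.004  0.004] shift(tool now) [-7. -2. 64.] shift(target axes) [-6.8 -1.8 64. ]
```

```bash
python3 -m inch '[[[0,-0.004,0.004,6,1.3,20,0.235],[0,0,0,0,0,20,0.235],[0,0,0,0,0,10,0.235],[0,0,0,0,0,0,0.235]]]' 20
python3 - <<'E'
from h import *
B=tinframe(-90,0); delta(np.array([.5417,-.0021,.057]),B@FL)
E
```

```text
clock: 14.9
tcp_pos: [0.5399, -0.002, 0.067]
tcp_rot: [3.14, 0.004, -0.0]
wrist_force: [-0.9, 0.1, 0.1]
grip_width: 0.0202
tcp [ 0.5399 -0.002   0.067 ] q [-0.132  0.195  1.91  -0.003  1.04   1.44 ] F [-0.9  0.1  0.1] w 0.0202
turn [ 0.002  0.004 -0.   ] shift(tool now) [ 1.8  0.1 10. ] shift(target axes) [ 1.8  0.1 10. ]
```

```bash
python3 -m inch '[[[0,0.004,0,1.8,0,9,0.235],[0,0,0,0,0,0,0.235]]]' 20
python3 -m inch '[[[0,0,0,0,-4,0,0.235],[0,0,0,0,-5,0,0.235],[0,0,0,0,-5,0,0.235],[0,0,0,0,-5,0,0.235],[0,0,0,0,-5,0,0.235],[0,0,0,0,-5,0,0.235],[0,0,0,0,0,0,0.235]]]' 20
```

```text
clock: 15.1
tcp_pos: [0.541, -0.0019, 0.0568]
tcp_rot: [3.14, 0.001, -0.0]
wrist_force: [-0.7, -0.3, 0.3]
grip_width: 0.0202
clock: 15.8
tcp_pos: [0.5433, 0.0301, 0.0595]
tcp_rot: [3.14, -0.004, 0.0]
wrist_force: [-0.2, 0.4, 0.4]
grip_width: 0.0198
```

```bash
python3 -m inch '[[[0,0,0,-1,-4,1.5,0.235],[0,0,0,0,-4,0,0.235],[0,0,0,0,-3,0,0.235],[0,0,0,0,0,0,0.235]]]' 20
```

```text
clock: 16.2
tcp_pos: [0.5421, 0.0421, 0.0578]
tcp_rot: [3.14, -0.004, 0.0]
wrist_force: [-0.1, -0.7, 0.4]
grip_width: 0.0197
```

```bash
python3 -m inch '[[[0,0,0,0,-1,0,0.235],[0,0,0,0,-1,0,0.235],[0,0,0,0,0,0,0.235]]]' 20
python3 - <<'E'
from rib import *
p,M,o=tcp();print(p,o['wrist_force'],o['ft_torque'],o['grip_width'])
C=rib('w7',(150,200,460,400),45)
E
```

```text
clock: 16.5
tcp_pos: [0.5421, 0.0441, 0.0577]
tcp_rot: [3.14, -0.004, 0.0]
wrist_force: [0.0, -0.5, 0.7]
grip_width: 0.0201
[0.54206165 0.0441259  0.05766886] [ 0.00834742 -0.48329037  0.67069684] [-0.03158291  0.06293918 -0.06343043] 0.020086725014763447
[  269   205   191   195 12424] [366.7 316.3] [0.5188 0.0183 0.0603]
[396 255  21  48 641] [404.5 278.5] [ 0.5415 -0.0012  0.0603]
[ 150  286  153  114 8740] [234.  363.4] [0.4882 0.0948 0.0603]
```

View pics/w7.png

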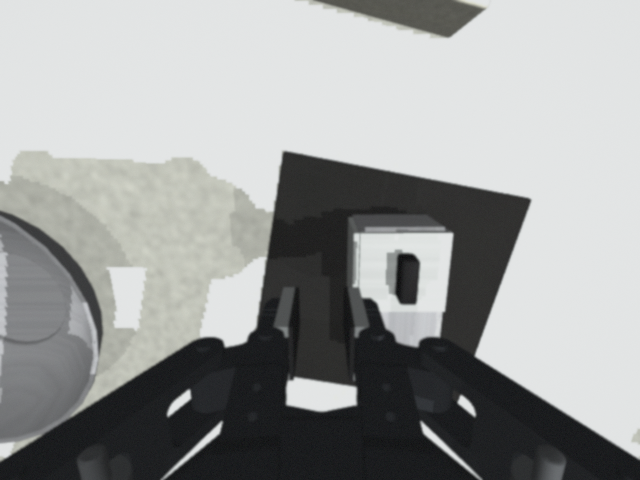

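The lid has not moved: the rib is still at (404,278), and the fingers (tips about (290,290) and (355,290)) passed over it. I'll check where the tips really are.

```bash
python3 - <<'E'
from h import *
L=lambda f:(lambda c:(c,R.from_euler('xyz',c['rotation']).as_matrix()))(np.load(f,allow_pickle=True)[0])
C=L('w7.npy');p,M,o=tcp()
for dz in(0,-10,-20,-30):
  for dx in(-11,0,11):
    print(dz,dx,[proj(C,p+M@np.array([dx,dy,dz])/1e3).round(0) for dy in(-10,10)])
C1=L('w1.npy')
E
```

```text
0 -11 [array([303., 294.]), array([339., 294.])]
0 0 [array([303., 276.]), array([339., 276.])]
0 11 [array([302., 257.]), array([339., 257.])]
-10 -11 [array([302., 302.]), array([340., 302.])]
-10 0 [array([302., 283.]), array([340., 283.])]
-10 11 [array([301., 263.]), array([340., 263.])]
-20 -11 [array([301., 311.]), array([341., 311.])]
-20 0 [array([300., 291.]), array([341., 291.])]
-20 11 [array([300., 271.]), array([341., 271.])]
-30 -11 [array([300., 322.]), array([342., 322.])]
-30 0 [array([299., 301.]), array([342., 301.])]
-30 11 [array([299., 279.]), array([343., 279.])]
```

```bash
python3 -m inch '[[[0,0,0,0,-12,0,0.235],[0,0,0,0,-10,0,0.235],[0,0,0,0,0,10,0.235],[0,0,0,0,0,10,0.235],[0,0,0,0,0,10,0.235],[0,0,0,0,0,0,0.235]]]' 20
python3 -m inch '[[[0,0,0,0,0,5,0.235],[0,0,0,0,0,0,0.235]]]' 20
python3 - <<'E'
from h import *
for n in('scene','top'):
    cv2.imwrite(f'pics/{n}8.png',get_image(n)[:,:,::-1])
a=cv2.imread('pics/scene8.png')[215:325,300:430];b=cv2.imread('pics/top8.png')[220:330,220:330]
cv2.imwrite('pics/c8.png',np.hstack([cv2.resize(a,None,fx=3.3,fy=3.3,interpolation=2),cv2.convertScaleAbs(cv2.resize(b,None,fx=3.3,fy=3.3,interpolation=2),alpha=1.8)]))
E
```

```text
clock: 17.15
tcp_pos: [0.5417, 0.0684, 0.0246]
tcp_rot: [3.14, -0.003, 0.001]
wrist_force: [0.6, -0.3, -0.3]
grip_width: 0.02
clock: 17.35
tcp_pos: [0.5408, 0.0681, 0.0181]
tcp_rot: [3.14, -0.001, 0.0]
wrist_force: [-0.1, 0.2, -0.5]
grip_width: 0.0202
```

View pics/c8.png

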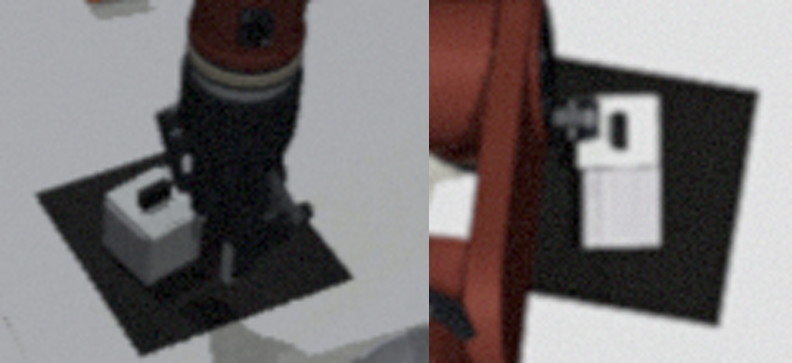

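The scene shows the finger end at crop (228,282), close above the mat, with the tin and its shut lid untouched beside it. I'll continue the touch test down to the mat for the true tip offset.

```bash
python3 - <<'E'
from h import *
S=cam('scene');p,M,o=tcp()
for dz in(0,-5,-10,-15,-20): print(dz,[(proj(S,p+M@np.array([0,dy,dz])/1e3)-[300,215])*3.3 for dy in(-10,10)])
E
python3 -m inch '[[[0,0,0,0,0,4,0.235],[0,0,0,0,0,0,0.235]]]' 20
python3 -m inch '[[[0,0,0,0,0,4,0.235],[0,0,0,0,0,0,0.235]]]' 20
python3 -m inch '[[[0,0,0,0,0,2,0.235],[0,0,0,0,0,0,0.235]]]' 20
```

```text
0 [array([227.33940913, 302.7937777 ]), array([208.55589019, 284.92128873])]
-5 [array([227.91010032, 297.83604234]), array([209.07081509, 279.9627612 ])]
-10 [array([228.48392723, 292.85139278]), array([209.58854249, 274.97756143])]
-15 [array([229.06091612, 287.83960605]), array([210.10909567, 269.96547044])]
-20 [array([229.64109359, 282.80045668]), array([210.63249815, 264.92626681])]
clock: 17.65
tcp_pos: [0.5428, 0.0679, 0.0157]
tcp_rot: [3.14, -0.005, 0.0]
wrist_force: [-0.3, 0.9, -1.0]
grip_width: 0.0199
clock: 17.85
tcp_pos: [0.5433, 0.0678, 0.0119]
tcp_rot: [3.14, -0.006, -0.0]
wrist_force: [-0.4, -0.4, -0.2]
grip_width: 0.0202
clock: 18.05
tcp_pos: [0.5435, 0.0678, 0.0098]
tcp_rot: [3.14, -0.006, -0.0]
wrist_force: [-0.4, -0.3, -0.4]
grip_width: 0.02
```

```bash
python3 -m inch '[[[0,0,0,-1,0,3,0.235],[0,0,0,0,0,0,0.235]]]' 20
python3 -m inch '[[[0,0,0,0,0,3,0.235],[0,0,0,0,0,0,0.235]]]' 20
python3 -m inch '[[[0,0,0,0,0,2,0.235],[0,0,0,0,0,0,0.235]]]' 20
python3 -m inch '[[[0,0,0,0,0,2,0.235],[0,0,0,0,0,0,0.235]]]' 20
```

```text
clock: 18.25
tcp_pos: [0.5425, 0.0678, 0.0066]
tcp_rot: [3.14, -0.006, -0.0]
wrist_force: [0.7, -0.3, 0.3]
grip_width: 0.0201
clock: 18.45
tcp_pos: [0.5424, 0.0678, 0.0033]
tcp_rot: [3.14, -0.006, -0.0]
wrist_force: [0.5, -0.5, -0.5]
grip_width: 0.0198
clock: 18.65
tcp_pos: [0.5424, 0.0678, 0.0011]
tcp_rot: [3.14, -0.006, -0.0]
wrist_force: [-0.6, 0.3, -0.8]
grip_width: 0.0199
clock: 18.85
tcp_pos: [0.5425, 0.0678, -0.0011]
tcp_rot: [3.14, -0.006, -0.0]
wrist_force: [0.2, -0.2, 0.5]
grip_width: 0.0206
```

```bash
for i in 1 ; do python3 -m inch '[[[0,0,0,0,0,2.5,0.235],[0,0,0,0,0,0,0.235]]]' 20; done
python3 -m inch '[[[0,0,0,0,0,2.5,0.235],[0,0,0,0,0,0,0.235]]]' 20
python3 -m inch '[[[0,0,0,0,0,2.5,0.235],[0,0,0,0,0,0,0.235]]]' 20
```

```text
clock: 19.05
tcp_pos: [0.5425, 0.0678, -0.0038]
tcp_rot: [3.14, -0.006, -0.0]
wrist_force: [0.4, 0.8, 0.8]
grip_width: 0.0198
clock: 19.25
tcp_pos: [0.5426, 0.0678, -0.0065]
tcp_rot: [3.14, -0.006, -0.0]
wrist_force: [0.1, 0.4, -0.2]
grip_width: 0.02
clock: 19.45
tcp_pos: [0.5426, 0.0678, -0.0092]
tcp_rot: [3.14, -0.006, 0.0]
wrist_force: [0.0, -0.8, 0.9]
grip_width: 0.0201
```

```bash
python3 -m inch '[[[0,0,0,0,0,2,0.235],[0,0,0,0,0,0,0.235]]]' 20
python3 -m inch '[[[0,0,0,0,0,2,0.235],[0,0,0,0,0,0,0.235]]]' 20
python3 -m inch '[[[0,0,0,0,0,2,0.235]]]' 20
```

```text
clock: 19.65
tcp_pos: [0.5426, 0.0678, -0.0114]
tcp_rot: [3.14, -0.006, -0.0]
wrist_force: [0.0, -0.3, -0.4]
grip_width: 0.02
clock: 19.85
tcp_pos: [0.5427, 0.0677, -0.0136]
tcp_rot: [3.14, -0.006, -0.0]
wrist_force: [0.1, 0.3, -0.9]
grip_width: 0.02
clock: 19.95
tcp_pos: [0.5431, 0.0678, -0.0154]
tcp_rot: [3.14, -0.007, -0.0]
wrist_force: [0.2, 1.1, 0.5]
grip_width: 0.0199
```

```bash
python3 -m inch '[[[0,0,0,0,0,2,0.235],[0,0,0,0,0,0,0.235]]]' 20
python3 -m inch '[[[0,0,0,0,0,2,0.235],[0,0,0,0,0,0,0.235]]]' 20
python3 -m inch '[[[0,0,0,0,0,2,0.235],[0,0,0,0,0,0,0.235]]]' 20
python3 - <<'E'
from h import *
print(get_obs())
cv2.imwrite('pics/scene9.png',get_image('scene')[:,:,::-1])
a=cv2.imread('pics/scene9.png')[235:310,340:410]
cv2.imwrite('pics/c9.png',cv2.convertScaleAbs(cv2.resize(a,None,fx=7,fy=7,interpolation=2),alpha=1.6))
S=cam('scene')
for p in([.5427,.068,.004],[.5427,.058,.004],[.5427,.048,.004],[.5427,.075,.004]): print((proj(S,p)-[340,235])*7)
E
```

```text
clock: 20.15
tcp_pos: [0.5428, 0.0678, -0.0178]
tcp_rot: [3.14, -0.007, 0.0]
wrist_force: [-0.2, -0.5, 0.3]
grip_width: 0.02
clock: 20.35
tcp_pos: [0.5427, 0.0677, -0.0201]
tcp_rot: [3.14, -0.006, -0.0]
wrist_force: [0.4, -0.7, -0.4]
grip_width: 0.0204
clock: 20.55
tcp_pos: [0.5428, 0.0677, -0.0223]
tcp_rot: [3.14, -0.006, -0.0]
wrist_force: [0.4, 0.1, -0.4]
grip_width: 0.0201
{'clock': 20.55, 'joints': array([-0.00292468,  0.34747765,  1.92664838, -0.00267137,  0.86105529,
        1.56965404]), 'dq': array([-0.00013775, -0.0026464 , -0.00617617, -0.00014046,  0.00018643,
        0.00306346]), 'joint_torque': array([-2.82433396e-02, -3.72423220e+01, -2.26913792e+01, -6.31005125e-03,
       -6.44627376e-02,  1.20853804e-05]), 'tcp_pos': array([ 0.54277077,  0.067731  , -0.02228359]), 'tcp_rot': array([ 3.13954786e+00, -6.40723574e-03, -4.15696476e-05]), 'wrist_force': array([ 0.35098202,  0.11262891, -0.37973233]), 'ft_torque': array([ 0.02696297,  0.02655918, -0.04169772]), 'grip_width': 0.02007731297833845}
[177.01405189 515.74567215]
[157.37017804 496.91233068]
[137.91088359 478.25612914]
[190.87604354 529.03580729]
```

View pics/c9.png

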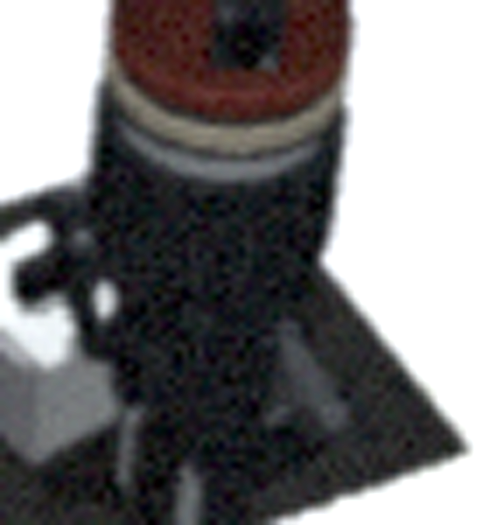

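The crop shows the fingers' ends (about (130,485) and (190,520)) nearly at mat level. Continuing gently until touch.

```bash
python3 -m inch '[[[0,0,0,0,0,2,0.235],[0,0,0,0,0,0,0.235]]]' 20
python3 -m inch '[[[0,0,0,0,0,2,0.235],[0,0,0,0,0,0,0.235]]]' 20
python3 -m inch '[[[0,0,0,0,0,2,0.235],[0,0,0,0,0,0,0.235]]]' 20
python3 -m inch '[[[0,0,0,0,0,2,0.235],[0,0,0,0,0,0,0.235]]]' 20
```

```text
clock: 20.8
tcp_pos: [0.5431, 0.0677, -0.0242]
tcp_rot: [3.14, -0.007, -0.0]
wrist_force: [0.6, 0.2, 0.3]
grip_width: 0.02
clock: 21.0
tcp_pos: [0.5433, 0.0679, -0.0262]
tcp_rot: [3.14, -0.007, -0.0]
wrist_force: [-0.5, -0.2, 0.6]
grip_width: 0.0201
clock: 21.2
tcp_pos: [0.5443, 0.0685, -0.0275]
tcp_rot: [3.141, -0.009, -0.0]
wrist_force: [-0.4, 1.2, -0.2]
grip_width: 0.0204
clock: 21.4
tcp_pos: [0.5449, 0.0686, -0.0273]
tcp_rot: [3.14, -0.009, -0.0]
wrist_force: [-0.8, 0.5, -0.2]
grip_width: 0.0202
```

The tips touched the mat at a reported z of about -0.027, so the real finger ends sit about 30 mm behind the reported TCP at this opening; the wrist image scale agrees. I'll correct for that: the rib push needs the TCP at z ≈ 0.0275.

```bash
python3 -m inch '[[[0,-0.009,0,-2,0,-25,0.235],[0,0,0,0,0,-30,0.235],[0,0,0,0,0,-30,0.235],[0,0,0,0,25,0,0.235],[0,0,0,0,30,0,0.235],[0,0,0,0,15,0,0.235],[0,0,0,0,0,0,0.235]]]' 20
python3 - <<'E'
from rib import *
B=tinframe(-90,0); delta(np.array([.5417,-.0021,.0275]),B@FL)
rib('w10',(250,180,400,330),45)
E
```

```text
clock: 22.1
tcp_pos: [0.5409, -0.0042, 0.0587]
tcp_rot: [3.138, 0.004, 0.002]
wrist_force: [-0.6, -0.5, 0.8]
grip_width: 0.02
tcp [ 0.5409 -0.0042  0.0587] q [-0.135  0.209  1.912 -0.005  1.024  1.436] F [-0.6 -0.5  0.8] w 0.02
turn [0.004 0.004 0.002] shift(tool now) [ 0.9 -2.3 31.2] shift(target axes) [ 0.8 -2.1 31.2]
[ 250  195  104  135 2163] [270.5 248.1] [0.5574 0.0224 0.0603]
[310 252  16  48 734] [317.4 275.2] [ 0.5419 -0.0024  0.0603]
[289 289   9  41 236] [294.  313.7] [0.5186 0.0107 0.0603]
[345 289   9  41 232] [347.9 313.8] [ 0.5185 -0.0196  0.0603]
[363 295  26  35 503] [374.2 314. ] [ 0.5184 -0.0344  0.0603]
```

Rib at (0.5419,-0.0024), undisturbed. Descend straddling it.

```bash
python3 -m inch '[[[0.004,0.004,0.002,1,-2,0,0.235],[0,0,0,0,0,12,0.235],[0,0,0,0,0,12,0.235],[0,0,0,0,0,0,0.235]]]' 20
python3 -m inch '[[[0,0,0,0,0,4,0.235],[0,0,0,0,0,0,0.235]]]' 20
```

```text
clock: 22.55
tcp_pos: [0.54, 0.0018, 0.0307]
tcp_rot: [-3.139, 0.003, 0.003]
wrist_force: [-0.1, 0.6, 0.3]
grip_width: 0.0201
clock: 22.75
tcp_pos: [0.5387, 0.0028, 0.0247]
tcp_rot: [-3.138, 0.007, 0.004]
wrist_force: [-0.5, 0.1, 0.1]
grip_width: 0.0199
```

```bash
python3 -m inch '[[[0,0,0,2,-3,-2.5,0.235],[0,0,0,0,-5,0,0.235],[0,0,0,0,-5,0,0.235],[0,0,0,0,-5,0,0.235],[0,0,0,0,-5,0,0.235],[0,0,0,0,-5,0,0.235],[0,0,0,0,0,0,0.235]]]' 20
python3 - <<'E'
from rib import *
p,M,o=tcp();print(p,o['wrist_force'])
rib('w11',(260,180,450,330),45)
E
```

```text
clock: 23.45
tcp_pos: [0.5421, 0.0337, 0.0289]
tcp_rot: [-3.138, 0.004, 0.004]
wrist_force: [1.2, -0.3, -0.9]
grip_width: 0.0198
[0.54209549 0.0337383  0.02891132] [ 1.1793642  -0.25907703 -0.91026271]
[ 260  207  142   88 2856] [306.2 235. ] [0.5742 0.04   0.0603]
[ 322  275   21   55 1058] [331.4 301.9] [0.5423 0.0287 0.0603]
[289 289   9  41 238] [294.2 313.1] [0.5364 0.0459 0.0603]
[343 289  11  41 266] [347.4 311.9] [0.5372 0.0212 0.0603]
[260 299  19  31 414] [268.3 314.7] [0.5355 0.058  0.0603]
[364 300  21  30 360] [373.2 315.9] [0.5352 0.0091 0.0603]
```

The lid is moving with the rib (31 mm). Finishing gently.

```bash
python3 -m inch '[[[0,0,0,0,-3,0,0.235],[0,0,0,0,-3,0,0.235],[0,0,0,0,-2.5,0,0.235],[0,0,0,0,0,0,0.235]]]' 20
python3 -m inch '[[[0,0,0,0,-1,0,0.235],[0,0,0,0,-1,0,0.235],[0,0,0,0,0,0,0.235]]]' 20
python3 - <<'E'
from rib import *
p,M,o=tcp();print(p,o['wrist_force'])
rib('w12',(260,180,450,330),45)
E
```

```text
clock: 23.9
tcp_pos: [0.5421, 0.0423, 0.0289]
tcp_rot: [-3.139, 0.004, 0.004]
wrist_force: [-0.4, 0.5, -0.3]
grip_width: 0.0201
clock: 24.2
tcp_pos: [0.5421, 0.0444, 0.0289]
tcp_rot: [-3.139, 0.004, 0.004]
wrist_force: [0.1, 0.3, -0.7]
grip_width: 0.02
[0.54211055 0.04438313 0.0289094 ] [ 0.10024689  0.31295728 -0.73493157]
[ 260  214  162   81 2989] [322.  234.5] [0.5745 0.0438 0.0603]
[ 323  275   31   55 1392] [335.8 304.5] [0.541  0.0373 0.0603]
[289 289   9  41 240] [294.2 312.9] [0.5365 0.0566 0.0603]
[260 299  19  31 412] [268.4 314.6] [0.5356 0.0687 0.0603]
[364 300  21  30 361] [373.3 316. ] [0.5351 0.0197 0.0603]
```

```bash
python3 -m inch '[[[0,0,0,0,-1,0,0.235],[0,0,0,0,-1,0,0.235],[0,0,0,0,0,0,0.235]]]' 20
python3 -m inch '[[[0,0,0,0,4.5,0,0.235],[0,0,0,0,0,0,0.235],[0,0,0,0,0,-12,0.235],[0,0,0,0,0,-20,0.235],[0,0,0,0,0,-25,0.235],[0,0,0,0,0,-25,0.235],[0,0,0,-20,20,0,1],[0,0,0,-20,20,0,1]]]' 20
python3 - <<'E'
from rib import *
p,M,o=tcp();print(p,o['wrist_force'])
C=rib('w13',(200,130,500,330),45)
im=cv2.imread('pics/w13.png');cv2.imwrite('pics/w13b.png',cv2.convertScaleAbs(im,alpha=1.2))
E
```

```text
clock: 24.55
tcp_pos: [0.5421, 0.0454, 0.0288]
tcp_rot: [-3.141, 0.004, 0.004]
wrist_force: [0.2, -0.8, 0.8]
grip_width: 0.02
clock: 25.35
tcp_pos: [0.5047, 0.0019, 0.1187]
tcp_rot: [-3.138, -0.0, 0.007]
wrist_force: [-0.3, 0.4, 0.6]
grip_width: 0.048
[0.50465119 0.00188529 0.11874569] [-0.30718406  0.41475298  0.58403843]
[  221   130   219   200 12471] [330.3 224.7] [ 0.5192 -0.0045  0.0603]
[263 177  11  35 292] [267.8 194.4] [0.5401 0.0385 0.0603]
[398 301  23  29 223] [409.  316.7] [ 0.4478 -0.0652  0.0603]
[222 303  22  27 220] [232.8 317. ] [0.4464 0.0687 0.0603]
```

View pics/w13b.png

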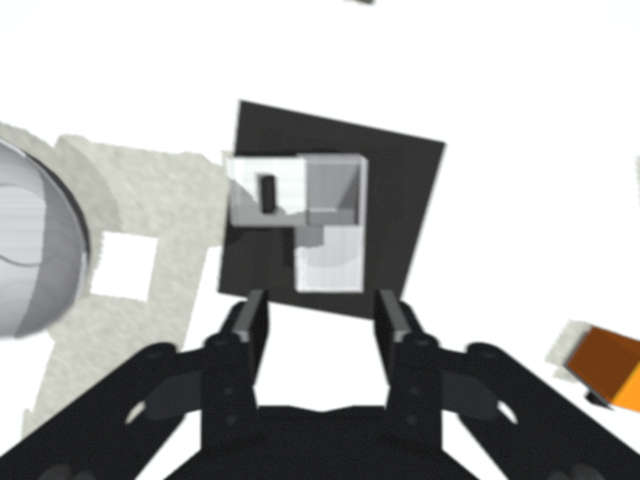

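The lid is slid aside: rib at (267,194), mouth open at (335,185), lid edge at x≈305, rear roof 295–363. I'll check the travel numerically from the edges.

```bash
python3 - <<'E'
from h import *
L=lambda f:(lambda c:(c,R.from_euler('xyz',c['rotation']).as_matrix()))(np.load(f,allow_pickle=True)[0])
C=L('w13.npy');im=cv2.cvtColor(cv2.imread('pics/w13.png'),6)
for r in(168,172,205,212): print('row',r,im[r,222:236].tolist(),'|',im[r,298:312].tolist(),'|',im[r,354:374].tolist())
for r in(270,280): print('row',r,im[r,288:302].tolist(),'|',im[r,356:372].tolist())
for n,q,z in(('roof +y',(295.5,275),.050),('roof -y',(363.5,275),.050),('roof rear',(330,291.5),.050),('lid -y',(305.5,170),.0533),('lid +y',(231,190),.0533),('spout top -y',(366,158),.050),('lid rear',(260,226),.0533),('lid front',(260,156.5),.0533)): print(n,plane(C,q,z).round(4))
E
```

```text
row 168 [172, 172, 176, 180, 187, 197, 201, 206, 206, 202, 200, 203, 207, 212] | [213, 214, 213, 214, 211, 202, 190, 176, 161, 146, 134, 133, 132, 132] | [121, 116, 111, 106, 103, 110, 126, 140, 155, 159, 157, 146, 127, 103, 76, 53, 45, 39, 41, 38]
row 172 [171, 172, 175, 179, 185, 194, 201, 206, 204, 202, 202, 202, 206, 211] | [213, 213, 212, 213, 211, 201, 188, 176, 161, 145, 134, 132, 131, 132] | [113, 105, 99, 91, 91, 104, 123, 140, 153, 158, 155, 142, 125, 96, 71, 50, 42, 43, 41, 41]
row 205 [177, 175, 171, 159, 143, 124, 105, 102, 110, 123, 133, 136, 132, 131] | [209, 209, 208, 208, 206, 201, 189, 173, 152, 133, 121, 122, 128, 130] | [78, 71, 67, 73, 94, 117, 137, 151, 155, 150, 134, 113, 87, 63, 46, 42, 41, 42, 44, 42]
row 212 [171, 168, 158, 141, 119, 96, 76, 79, 94, 108, 115, 122, 125, 124] | [160, 158, 158, 157, 151, 144, 131, 119, 105, 99, 98, 108, 118, 126] | [89, 78, 71, 73, 97, 120, 139, 149, 152, 146, 128, 108, 85, 60, 44, 41, 42, 41, 42, 42]
row 270 [43, 45, 45, 42, 46, 64, 92, 121, 141, 162, 180, 193, 198, 200] | [185, 186, 186, 185, 178, 163, 144, 113, 81, 55, 44, 41, 41, 43, 43, 42]
row 280 [44, 43, 43, 43, 47, 59, 85, 112, 136, 159, 182, 195, 201, 200] | [184, 186, 185, 181, 171, 157, 136, 104, 70, 48, 43, 44, 43, 39, 42, 41]
roof +y [0.4769 0.0213 0.05  ]
roof -y [ 0.4773 -0.0306  0.05  ]
roof rear [ 0.4633 -0.0052  0.05  ]
lid -y [0.556  0.013  0.0533]
lid +y [0.5419 0.0652 0.0533]
spout top -y [ 0.5641 -0.0287  0.05  ]
lid rear [0.5161 0.0461 0.0533]
lid front [0.5648 0.0439 0.0533]
```

The lid has travelled about 41–42 mm (lid edge 17 mm from the tin mid-line, as expected fully open). Now regrasping at the rear roof half, using the corrected tip offset.

```bash
python3 -m inch '[[[0,0,-0.012,-14.5,6,0,1],[0,0,0,0,0,0,1],[0,0,0,0,0,0,1]]]' 20
python3 - <<'E'
from h import *
B=tinframe(-89,0); delta(np.array([.490,-.0044,-.020]),B@FL)
E
```

```text
clock: 25.7
tcp_pos: [0.4885, -0.0074, 0.1221]
tcp_rot: [-3.14, -0.003, 0.015]
wrist_force: [0.3, -0.2, 0.5]
grip_width: 0.0855
tcp [ 0.4885 -0.0074  0.1221] q [-0.161  0.005  2.     0.002  1.133  1.394] F [ 0.3 -0.2  0.5] w 0.0855
turn [-0.002 -0.003 -0.003] shift(tool now) [  1.1  -2.8 142.1] shift(target axes) [  1.6  -3.  142.1]
```

```bash
python3 -m inch '[[[0,0,0,1.5,-3,10,1],[0,0,0,0,0,20,1],[0,0,0,0,0,20,1],[0,0,0,0,0,0,1]]]' 20
python3 - <<'E'
from h import *
B=tinframe(-89,0); delta(np.array([.490,-.0044,-.020]),B@FL)
E
```

```text
clock: 26.1
tcp_pos: [0.494, -0.0023, 0.071]
tcp_rot: [-3.139, -0.008, 0.015]
wrist_force: [-0.8, 1.1, -0.2]
grip_width: 0.0855
tcp [ 0.494  -0.0023  0.071 ] q [-0.149  0.087  2.024  0.004  1.022  1.404] F [-0.8  1.1 -0.2] w 0.0855
turn [-0.002 -0.008 -0.002] shift(tool now) [-4.8  2.3 90.9] shift(target axes) [-4.1  2.1 91. ]
```

```bash
python3 -m inch '[[[0,-0.008,0,-4,2,10,1],[0,0,0,0,0,20,1],[0,0,0,0,0,20,1],[0,0,0,0,0,0,1]]]' 20
python3 - <<'E'
from h import *
B=tinframe(-89,0); delta(np.array([.490,-.0044,-.020]),B@FL)
E
```

```text
clock: 26.5
tcp_pos: [0.4922, -0.0035, 0.0197]
tcp_rot: [-3.139, -0.002, 0.017]
wrist_force: [-0.6, 0.2, 0.1]
grip_width: 0.0855
tcp [ 0.4922 -0.0035  0.0197] q [-0.151  0.175  2.044  0.003  0.921  1.4  ] F [-0.6  0.2  0.1] w 0.0855
turn [-0.002 -0.002 -0.   ] shift(tool now) [-2.3  1.  39.7] shift(target axes) [-2.3  0.9 39.7]
```

```bash
python3 -m inch '[[[0,0,0,-2.3,1,10,1],[0,0,0,0,0,12,1],[0,0,0,0,0,0,1]]]' 20
python3 -m inch '[[[0,0,0,0,0,6,1],[0,0,0,0,0,6,1],[0,0,0,0,0,0,1]]]' 20
python3 - <<'E'
from h import *
B=tinframe(-89,0); delta(np.array([.490,-.0044,-.020]),B@FL)
E
```

```text
clock: 26.8
tcp_pos: [0.4917, -0.0047, -0.0022]
tcp_rot: [-3.14, -0.004, 0.017]
wrist_force: [-1.1, 0.1, -0.7]
grip_width: 0.0853
clock: 27.1
tcp_pos: [0.4929, -0.0049, -0.0142]
tcp_rot: [-3.14, -0.007, 0.017]
wrist_force: [0.2, -0.1, -0.3]
grip_width: 0.0852
tcp [ 0.4929 -0.0049 -0.0142] q [-0.154  0.237  2.053  0.003  0.845  1.397] F [ 0.2 -0.1 -0.3] w 0.0852
turn [-0.001 -0.007 -0.   ] shift(tool now) [-2.9 -0.6  5.8] shift(target axes) [-2.9 -0.6  5.8]
```

```bash
python3 -m inch '[[[0,-0.007,0,-3,-0.5,4,1],[0,0,0,0,0,0,0.65],[0,0,0,0,0,0,0.55],[0,0,0,0,0,0,0.45],[0,0,0,0,0,0,0.3],[0,0,0,0,0,0,0.3],[0,0,0,0,0,0,0.3],[0,0,0,0,0,0,0.3]]]' 60
python3 - <<'E'
from rib import *
p,M,o=tcp();print(p,o['tcp_rot'],o['wrist_force'],o['grip_width'])
rib('w14',(180,150,420,340),45)
E
```

```text
clock: 27.9
tcp_pos: [0.4905, -0.0042, -0.0178]
tcp_rot: [-3.14, -0.0, 0.017]
wrist_force: [0.2, 0.1, -0.7]
grip_width: 0.0493
[ 0.49047007 -0.00423263 -0.01777314] [-3.14001701e+00 -4.06761310e-04  1.72042410e-02] [ 0.16998489  0.05484376 -0.74024603] 0.04926440795335793
[ 180  167   20   93 1423] [187.5 215.9] [0.5405 0.0347 0.0603]
[ 180  281   66   59 3407] [209.  308.7] [0.511  0.0308 0.0603]
[401 299  19  41 398] [412.3 318.9] [ 0.5085 -0.0329  0.0603]
[392 323   6  17  62] [394.3 332.1] [ 0.5037 -0.0277  0.0603]
```

Held (49 mm). Lift slowly with a small lean towards +y so the lid stays at its stop.

```bash
python3 -m inch '[[[0,0,0,0,0,-4,0.3],[0,0,0,0,0,-8,0.3],[0,0,0,0,0,-12,0.3],[-0.015,0,0,0,0,-16,0.3],[-0.02,0,0,0,0,-20,0.3],[-0.02,0,0,0,0,-24,0.3],[0,0,0,0,0,-26,0.3],[0,0,0,0,0,-26,0.3]]]' 60
python3 -m inch '[[[0,0,0,0,0,-22,0.3],[0,0,0,0,0,-14,0.3],[0,0,0,0,0,-6,0.3],[0,0,0,0,0,0,0.3]]]' 60
cat >> h.py <<'E'
GT=np.array([-.024,0,-.046]); BC=np.array([.506,.262])
def tinB(yaw,tip,lean=.05):
    return R.from_euler('z',yaw).as_matrix()@R.from_euler('y',tip).as_matrix()@R.from_euler('x',-lean).as_matrix()
def tinc():
    p,M,o=tcp();B=M@FL;return p-B@GT,B
E
python3 - <<'E'
from rib import *
c,B=tinc();print('tin centre',c)
p,M,o=tcp();print(o['wrist_force'],o['ft_torque'],o['grip_width'])
rib('w15',(120,130,460,340),45)
az=np.arctan2(.262,.506);Bt=tinB(az,0); delta(np.r_[BC-.055*np.array([np.cos(az),np.sin(az)]),.145]+Bt@GT,Bt@FL)
from k import *
k=fit().x;T0=fk(k,o['joints'])[1].T@M;q=o['joints']
for t in(0,.3,.6,.9,1.15,1.25):
    Bt=tinB(az,t);c=np.r_[BC-.055*np.array([np.cos(az),np.sin(az)]),.125 if t>.5 else .145]
    q,e=ik(k,c+Bt@GT,Bt@FL,T0,q);print(t,(c+Bt@GT).round(3),q.round(2),round(e,4),'low pt',(c+Bt@[.05,.0685,-.0165])[2].round(3),(c+Bt@[.05,.025,-.0245])[2].round(3))
E
```

```text
clock: 28.75
tcp_pos: [0.4784, 0.0009, 0.1167]
tcp_rot: [3.089, 0.025, 0.016]
wrist_force: [0.4, 0.4, -6.2]
grip_width: 0.0491
clock: 29.15
tcp_pos: [0.4801, 0.0037, 0.1664]
tcp_rot: [3.089, 0.017, 0.016]
wrist_force: [0.0, -0.9, -6.1]
grip_width: 0.0492
tin centre [0.50487516 0.00651529 0.21187142]
[ 0.01100414 -0.87458343 -6.08191058] [-0.04949388  0.16256774 -0.01018212] 0.049183129700743726
[ 143  167   57   94 4262] [171.7 212.1] [0.4912 0.1197 0.0603]
[205 303  36  37 445] [226.2 325.4] [0.3858 0.083  0.0603]
[402 303  36  37 445] [415.8 325.5] [ 0.383  -0.0932  0.0603]
[392 323   6  17  72] [394.3 332.1] [ 0.3762 -0.0733  0.0603]
[245 324   6  16  68] [247.8 332.5] [0.378  0.0639 0.0603]
tcp [0.4797 0.0037 0.1657] q [-0.1   -0.05   1.967 -0.057  1.238  1.473] F [ 0.5 -0.7 -5.3] w 0.0492
turn [-0.002  0.042 -0.46 ] shift(tool now) [ -38.  -223.8   55.7] shift(target axes) [  63.1 -218.1   55.8]
0 [0.437 0.224 0.099] [ 0.36  0.05  2.01 -0.06  1.08  1.48] 0.0 low pt 0.125 0.119
0.3 [0.426 0.218 0.108] [ 0.38  0.23  1.81 -0.08  1.39  1.49] 0.0 low pt 0.111 0.106
0.6 [0.418 0.214 0.101] [ 0.39  0.45  1.63 -0.1   1.66  1.49] 0.0 low pt 0.08 0.076
0.9 [0.413 0.211 0.115] [ 0.4   0.64  1.46 -0.12  1.94  1.48] 0.0 low pt 0.073 0.07
1.15 [0.412 0.211 0.128] [ 0.41  0.8   1.33 -0.14  2.16  1.46] 0.0 low pt 0.071 0.069
1.25 [0.413 0.211 0.133] [ 0.41  0.86  1.29 -0.15  2.24  1.45] 0.0 low pt 0.071 0.069
```

```bash
python3 -m inch '[[[0,0.02,0,-2,-5,0,0.3],[0,0.02,0,-3,-10,0,0.3],[0,0,0,-4,-15,0,0.3],[0,0,-0.01,-4,-20,0,0.3],[0,0,-0.02,-4,-24,0,0.3],[0,0,-0.03,-4,-24,0,0.3],[0,0,-0.04,-4,-24,0,0.3],[0,0,-0.05,-3,-24,0,0.3]]]' 60
python3 -m inch '[[[0,0,-0.05,0,-22,0,0.3],[0,0,-0.05,0,-18,0,0.3],[0,0,-0.05,0,-13,0,0.3],[0,0,-0.05,0,-8,0,0.3],[0,0,-0.05,0,-4,0,0.3],[0,0,-0.03,0,0,0,0.3],[0,0,0,0,0,0,0.3]]]' 60
python3 - <<'E'
from h import *
a=cv2.imread('pics/w14.png');p,M,o=tcp();b=get_image('wrist')[:,:,::-1];cv2.imwrite('pics/w16.png',b)
az=np.arctan2(.262,.506)
Bt=tinB(az,0); delta(np.r_[BC-.055*np.array([np.cos(az),np.sin(az)]),.145]+Bt@GT,Bt@FL)
for n,im in(('14',a),('15',cv2.imread('pics/w15.png')),('16',b)):
    r=im[215].max(1); print(n,r[150:300:5].tolist())
E
```

```text
clock: 30.0
tcp_pos: [0.4317, 0.1541, 0.1471]
tcp_rot: [3.091, -0.0, 0.168]
wrist_force: [0.5, 0.6, -6.3]
grip_width: 0.0494
clock: 30.7
tcp_pos: [0.4008, 0.2247, 0.1339]
tcp_rot: [3.1, 0.028, 0.469]
wrist_force: [0.0, 0.5, -6.3]
grip_width: 0.0495
tcp [0.4005 0.2246 0.1337] q [ 0.39  -0.05   2.03  -0.047  1.187  1.511] F [-0.9 -0.5 -7.1] w 0.0495
turn [-0.009  0.03  -0.008] shift(tool now) [33.1 15.8 34.4] shift(target axes) [31.9 15.8 35.5]
14 [39, 42, 42, 43, 43, 42, 37, 22, 28, 22, 218, 223, 223, 231, 228, 222, 224, 223, 224, 224, 224, 224, 223, 196, 88, 86, 132, 154, 153, 150]
15 [28, 30, 26, 34, 38, 36, 30, 21, 25, 21, 198, 201, 201, 202, 201, 201, 202, 202, 203, 202, 202, 203, 203, 165, 80, 80, 117, 137, 136, 135]
16 [29, 30, 29, 29, 29, 29, 23, 18, 17, 28, 145, 146, 146, 146, 146, 147, 147, 146, 148, 147, 147, 147, 147, 102, 64, 62, 88, 99, 99, 97]
```

The lid edges are at the same pixels in w14, w15 and w16, so the lid has stayed fully open in the carry. Move in over the basin, then tip.

```bash
python3 -m inch '[[[-0.009,0.01,-0.008,4,2,3,0.3],[0,0.01,0,8,4,6,0.3],[0,0.01,0,9,4,8,0.3],[0,0,0,7,4,6,0.3],[0,0,0,4,2,3,0.3],[0,0,0,0,0,0,0.3]]]' 60
python3 - <<'E'
from h import *
az=np.arctan2(.262,.506);c,B=tinc();print('c',c)
Bt=tinB(az,0); delta(np.r_[BC-.055*np.array([np.cos(az),np.sin(az)]),.145]+Bt@GT,Bt@FL)
E
```

```text
clock: 31.35
tcp_pos: [0.4391, 0.2229, 0.1043]
tcp_rot: [3.091, -0.002, 0.475]
wrist_force: [0.4, 1.5, -5.5]
grip_width: 0.0494
c [0.45926366 0.23595086 0.1503278 ]
tcp [0.4391 0.2229 0.1043] q [ 0.362  0.04   2.003 -0.057  1.092  1.483] F [ 0.4  1.5 -5.5] w 0.0494
turn [ 0.001 -0.002 -0.002] shift(tool now) [-1.6 -1.9  5.2] shift(target axes) [-1.6 -1.9  5.2]
```

```bash
python3 -m inch '[[[0,-0.1,0,-5,0,-2,0.3],[0,-0.1,0,-5,0,-2,0.3],[0,-0.1,0,-5,0,-2,0.3],[0,-0.1,0,-5,0,-2,0.3],[0,-0.1,0,-5,0,-2,0.3],[0,0,0,0,0,0,0.3]]]' 60
python3 - <<'E'
from h import *
az=np.arctan2(.262,.506);c,B=tinc();print('c',c,'lip',c+B@[.05,0,.0215])
t=.6;Bt=tinB(az,t); delta(np.r_[BC-.055*np.array([np.cos(az),np.sin(az)]),.125]+Bt@GT,Bt@FL)
E
```

```text
clock: 31.95
tcp_pos: [0.4218, 0.2141, 0.1181]
tcp_rot: [3.084, 0.507, 0.444]
wrist_force: [0.9, 0.5, -5.6]
grip_width: 0.0493
c [0.45977375 0.23511879 0.14661106] lip [0.50811835 0.25950751 0.14111196]
tcp [0.4218 0.2141 0.1181] q [ 0.384  0.367  1.673 -0.087  1.605  1.515] F [ 0.9  0.5 -5.6] w 0.0493
turn [-0.01  -0.092 -0.034] shift(tool now) [ 4.9 -2.4 17.1] shift(target axes) [ 6.6 -2.4 16.6]
```

```bash
python3 -m inch '[[[-0.01,-0.05,-0.02,2,-1,8,0.3],[0,-0.05,-0.014,3,-1,8,0.3],[0,-0.09,0,-4.5,0,-2,0.3],[0,-0.09,0,-4.5,0,-2,0.3],[0,0,0,0,0,0,0.3]]]' 60
python3 - <<'E'
from h import *
az=np.arctan2(.262,.506);c,B=tinc();print('c',c,'lip',c+B@[.05,0,.0215],'low',c+B@[.05,.025,-.0245],'skirt',c+B@[.05,.0705,-.0165])
t=1.15;Bt=tinB(az,t); delta(np.r_[BC-.055*np.array([np.cos(az),np.sin(az)]),.125]+Bt@GT,Bt@FL)
E
```

```text
clock: 32.45
tcp_pos: [0.4188, 0.2138, 0.1086]
tcp_rot: [3.084, 0.77, 0.467]
wrist_force: [-0.4, -0.0, -7.1]
grip_width: 0.0496
c [0.46151524 0.23827171 0.12487799] lip [0.50635365 0.26225226 0.10546921] low [0.46686386 0.26733276 0.07147296] skirt [0.44955174 0.30999094 0.0753227 ]
tcp [0.4188 0.2138 0.1086] q [ 0.398  0.57   1.514 -0.109  1.822  1.494] F [-0.4 -0.  -7.1] w 0.0496
turn [-0.002 -0.379 -0.027] shift(tool now) [-18.7   0.2  -9.1] shift(target axes) [-20.7  -0.4  -1.5]
```

```bash
python3 -m inch '[[[0,-0.09,-0.006,-5,0,-2,0.3],[0,-0.09,-0.006,-5,0,-2,0.3],[0,-0.09,-0.006,-5,0,-2,0.3],[0,-0.09,-0.006,-5,0,-2,0.3],[0,-0.05,0,-3,0,-1,0.3],[0,0,0,0,0,0,0.3],[0,0,0,0,0,0,0.3],[0,0,0,0,0,0,0.3]]]' 60
python3 - <<'E'
from h import *
c,B=tinc();p,M,o=tcp();print('c',c,'lip',c+B@[.05,0,.0215],'low',c+B@[.05,.025,-.0245],o['tcp_rot'],o['wrist_force'])
for n in('scene','top','wrist'): cv2.imwrite(f'pics/{n}17.png',get_image(n)[:,:,::-1])
E
```

```text
clock: 33.25
tcp_pos: [0.4185, 0.2133, 0.1325]
tcp_rot: [3.086, 1.139, 0.472]
wrist_force: [0.3, -0.3, -5.2]
grip_width: 0.0492
c [0.4634178  0.23913836 0.12995432] lip [0.49888025 0.25857926 0.09353021] low [0.45041701 0.25900855 0.07372795] [3.08634285 1.13893612 0.47210683] [ 0.30336831 -0.3396937  -5.20684824]
```

```bash
python3 -m inch '[[[0,-0.05,0,-2.5,0,-1,0.3],[0,-0.04,0,-2,0,-1,0.3],[0,0,0,0,0,0,0.3],[0,0,0,0,0,0,0.3],[0,0,0,0,0,0,0.3]]]' 60
python3 -m inch '[[[0,0,0,0,0,0,0.3]]]' 60 | grep -E 'force|rot'
python3 -m inch '[[[0,0,0,0,0,0,0.3]]]' 60 | grep force
python3 - <<'E'
from h import *
S=cam('scene')
f=[]
for i in range(6): f.append(get_obs()['wrist_force'][2]); im=get_image('scene')[:,:,::-1]
print(np.round(f,1),np.mean(f)); cv2.imwrite('pics/scene18.png',im)
a=cv2.imread('pics/scene0.png');d=cv2.absdiff(im,a).max(2)
m=(d[325:385,400:490]>18).astype(np.uint8)
k,l,st,ce=cv2.connectedComponentsWithStats(m)
for i in range(1,k):
    if st[i,4]>15: print(st[i],(ce[i]+[400,325]).round(1))
from sys import stdout
g=im[325:385,400:490].max(2)
for r in range(0,60,2): print(''.join(' .:-=+*#%@'[min(9,v//22)] for v in g[r]))
E
```

```text
clock: 33.9
tcp_pos: [0.4192, 0.2138, 0.1396]
tcp_rot: [3.072, 1.224, 0.457]
wrist_force: [-0.9, -0.1, -5.4]
grip_width: 0.0494
tcp_rot: [3.072, 1.222, 0.457]
wrist_force: [0.1, -0.1, -5.0]
wrist_force: [-0.9, -0.1, -6.1]
[-6.1 -4.8 -5.4 -4.1 -5.5 -5. ] -5.136240472103051
[   0    0   90   60 4764] [440.6 353.3]
[84 39  6 16 75] [486.8 371.3]
#####*==========-:-==-:....:::::::::::::::::::::::::::::::::--:....      :::..:-==========
####*==========-:-==-:.......::::::::::::::::::::::::::::::::--:.. . .  :-:..::-==========
##+--=========-:-===-.....:.:::::::::::::-------::::::::::::::--.      .::..::-==========+
*=-==========-:-===-:....::::::::::-------=-------:::::::::::::-:..    .:..::-==========+#
---=========-::-::::...::::::-::---========---------:::::::.:::-:..   .:...:-===========*#
--=========-:::::::::--::::::::::---------------------:::::.:::::-=----:..:-==========+*##
-=========--:::::-=-=--------::::::::::::---===--------::::..:::-====-:..:--=========+*###
==========::---=========-=-------::::::::::::----------:::::.::-====-:...:-==========*####
=========-----=============
[... 1274 characters left out ...]
-------=-=====================--.:-==========-:-+++++++++++++++
::::::::::::::--:---------------------===================-::-==========-:-+++++++++++++++*
..::::::::::::::::::-:-:---------------------===========-::--=========--:-+++++++++++++++*
.::.:::::::::::::::::::-------------------------=-=====-:.:-=========-::-=++++++++++++++++
....:.:::::::::::::::::::::::---------------------=-=--:.:-=========--:-=+++++++++++++++**
*=-:.......:.:.:::::::::::::::--:---------------------:.:-==========-::-+++++++++++++*++*#
####*=-:.....:..:..::::::::::::::-::-----------------:.:---====-==--::-=+++++++++++****##*
#######**=-:.......:..::.:::::::::::::::::----------:..:------==---::-=+++++++++++++++****
```

```bash
python3 -m inch '[[[0,0.06,0,3,0,1,0.3],[0,0.09,0,4.5,0,2,0.3],[0,0.1,0,5,0,2,0.3],[0,0.1,0,5,0,2,0.3],[0,0.1,0,5,0,2,0.3],[0,0.1,0,5,0,2,0.3],[0,0.1,0,5,0,2,0.3],[0,0.1,0,5,0,2,0.3]]]' 60
python3 -m inch '[[[0,0.1,0,5,0,1,0.3],[0,0.1,0,5,0,1,0.3],[0,0.1,0,5,0,0,0.3],[0,0.08,0,4,0,0,0.3],[0,0,0,0,0,0,0.3]]]' 60
python3 - <<'E'
from h import *
az=np.arctan2(.262,.506);c,B=tinc();print('c',c)
Bt=tinB(az,0); delta(np.r_[BC-.105*np.array([np.cos(az),np.sin(az)]),.19]+Bt@GT,Bt@FL)
E
```

```text
clock: 35.2
tcp_pos: [0.4276, 0.2179, 0.099]
tcp_rot: [3.116, 0.46, 0.511]
wrist_force: [0.4, -0.0, -4.7]
grip_width: 0.0492
clock: 35.7
tcp_pos: [0.432, 0.2218, 0.0919]
tcp_rot: [3.12, 0.088, 0.521]
wrist_force: [-0.3, -0.3, -6.1]
grip_width: 0.0493
c [0.45579706 0.23652861 0.13557015]
tcp [0.432  0.2218 0.0919] q [ 0.354  0.108  1.959 -0.039  1.159  1.42 ] F [-0.3 -0.3 -6.1] w 0.0493
turn [-0.027  0.087  0.047] shift(tool now) [-49.2  -0.4 -48.1] shift(target axes) [-44.8   3.2 -52.1]
```

```bash
python3 -m inch '[[[-0.014,0.03,0.02,0,0,-5,0.3],[-0.013,0.03,0.02,0,0,-10,0.3],[0,0.027,0,0,0,-15,0.3],[0,0,0,0,0,-18,0.3],[0,0,0,0,0,-15,0.3],[0,0,0.02,0,5,-8,0.3],[0,0,0.04,0,10,-3,0.3],[0,0,0.05,0,15,0,0.3]]]' 60
python3 -m inch '[[[0,0,0.05,2,20,0,0.3],[0,0,0.05,2,24,0,0.3],[0,0,0.05,2,24,0,0.3],[0,0,0.05,2,24,0,0.3],[0,0,0.05,2,24,0,0.3],[0,0,0.05,2,20,0,0.3],[0,0,0.03,2,15,0,0.3],[0,0,0,2,10,0,0.3]]]' 60
python3 - <<'E'
from h import *
c,B=tinc();print('c',c)
Bt=tinB(0.015,0,.05); delta(np.array([.5143,-.004,.0285+.04])+Bt@GT,Bt@FL)
E
```

```text
clock: 36.5
tcp_pos: [0.4334, 0.193, 0.1658]
tcp_rot: [3.088, 0.037, 0.368]
wrist_force: [0.4, 0.7, -4.5]
grip_width: 0.0492
clock: 37.3
tcp_pos: [0.4774, 0.0252, 0.1688]
tcp_rot: [3.071, 0.042, 0.006]
wrist_force: [-0.9, 0.4, -5.0]
grip_width: 0.0491
c [0.50327333 0.02861038 0.21366033]
tcp [0.4774 0.0252 0.1688] q [-0.043 -0.036  1.948 -0.076  1.269  1.545] F [-0.9  0.4 -5. ] w 0.0491
turn [ 0.021  0.043 -0.006] shift(tool now) [ 18.9  21.6 147.5] shift(target axes) [ 12.5  24.7 147.7]
```

```bash
python3 -m inch '[[[0,0.02,0,4,8,5,0.3],[0.01,0.02,0,4,6,10,0.3],[0.01,0,0,4,4,15,0.3],[0.01,0,0,0,2,20,0.3],[0.01,0,0,0,0,20,0.3],[0.01,0,0,0,0,15,0.3],[0,0,0,0,0,6,0.3],[0,0,0,0,0,0,0.3]]]' 60
python3 - <<'E'
from h import *
c,B=tinc();print('c',c)
Bt=tinB(0.015,0,.01); delta(np.array([.5143,-.004,.0285+.02])+Bt@GT,Bt@FL)
b=get_image('wrist')[:,:,::-1];cv2.imwrite('pics/w19.png',b)
print(b[215].max(1)[150:380:5].tolist())
t=get_image('top')[:,:,::-1];cv2.imwrite('pics/top19.png',t);t0=cv2.imread('pics/top0.png')
print('basin in view',t[240:320:10,120:200:10].max(2).tolist())
d=cv2.absdiff(t,t0).max(2);m=np.zeros_like(d);cv2.circle(m,(163,279),33,1,-1)
k,l,st,ce=cv2.connectedComponentsWithStats(((d>20)&(m>0)).astype(np.uint8))
for i in range(1,k):
    if st[i,4]>6: print(st[i],ce[i].round(1))
E
```

```text
clock: 38.1
tcp_pos: [0.4865, -0.0027, 0.0719]
tcp_rot: [3.123, 0.007, 0.007]
wrist_force: [-0.4, 0.1, -5.7]
grip_width: 0.0491
c [ 0.51081846 -0.00169022  0.11774371]
tcp [ 0.4865 -0.0027  0.0719] q [-0.136  0.081  2.029 -0.023  1.036  1.439] F [-0.4  0.1 -5.7] w 0.0491
turn [ 0.009  0.007 -0.008] shift(tool now) [ 4.3  0.8 69.4] shift(target axes) [ 3.8  1.5 69.4]
[45, 36, 42, 41, 41, 44, 39, 25, 21, 24, 141, 200, 220, 220, 220, 220, 220, 221, 220, 221, 221, 220, 221, 215, 87, 86, 130, 151, 149, 148, 147, 147, 146, 146, 147, 146, 142, 146, 144, 96, 95, 95, 95, 95, 97, 67]
basin in view [[119, 119, 119, 120, 120, 123, 121, 121], [120, 119, 82, 76, 77, 76, 58, 121], [120, 92, 79, 88, 92, 90, 79, 58], [120, 74, 89, 106, 96, 104, 90, 51], [121, 77, 90, 90, 76, 91, 96, 51], [120, 74, 87, 96, 103, 102, 57, 45], [119, 81, 77, 85, 88, 83, 47, 81], [119, 119, 89, 65, 70, 61, 84, 95]]
[159 269   6  14  30] [161.4 275.1]
[167 278   3   5   8] [168.1 279.9]
[193 284   3   9  10] [194.1 288.2]
```

```bash
python3 - <<'E'
from h import *
t=cv2.imread('pics/top19.png').max(2);t0=cv2.imread('pics/top0.png').max(2)
print('now');print(t[262:298,148:186:1][::2,::2]);print('was');print(t0[262:298,148:186][::2,::2])
T=cam('top')
g=cv2.imread('pics/top19.png').max(2).astype(float)
E
python3 -m inch '[[[0.009,0.007,-0.008,4,1,20,0.3],[0,0,0,0,0,22,0.3],[0,0,0,0,0,14,0.3],[0,0,0,0,0,0,0.3]]]' 60
```

```text
now
[[ 89  91  93  95  95  95  96  94  93  94  94  91  91  89  88  86  82  78
   75]
 [ 93  93  97  96  97  99  95  88  85  85  84  88  90  91  89  87  85  81
   77]
 [ 95 100  99 101  98  88  88  92 101 102 102  97  91  85  89  90  87  85
   80]
 [100 101 103 100  86  74  79  79  96 105 105 106 102  99  87  85  88  87
   82]
 [103 106 106  91  88  88  96  74  73 105 105 104 103 106 100  85  90  89
   82]
 [106 109  96  95  88  90  99  75  76 103 103 103 104 105 105  97  86  89
   80]
 [111 108  88 104  98  78  72  75  96 102 105 103 103 104 103 101  85  90
   76]
 [112 102  94 100  83  78  71  90  98  92  96 102 101 100 100 102  94  84
   64]
 [111  94  99  89  91 102  80  65  85  80  72  98 104 103 103 104  97  76
   59]
 [110  90 101  93  89  94  76  71  98  99  72  91 102 104 105 105  96  71
   59]
 [107  91 100 102  86  78  76  80  89  86  69  93 102 102 101 100  91  63
   59]
 [103  95  96 105 102 102 101 101  86  81  92 103 102 104 104 103  78  58
   57]
 [100  98  87 104 104 104 105 105 102 102 102 104 103 103 103  96  64  59
   58]
 [ 99 100  88  98 105 104 103 104 101 102 1
[... 1255 characters left out ...]
8]
 [ 97  87  91  98  96  95  96  96  95  95  95  94  95  95  97  93  80  76
   75]
 [ 92  89  82  95  97  95  95  94  96  95  95  97  96  96  97  90  79  79
   74]
 [ 90  94  81  90  97  95  95  94  95  92  93  93  92  92  93  82  80  75
   74]
 [ 88  89  87  76  89  96  95  94  94  93  93  93  95  92  80  77  77  75
   71]
 [ 86  89  86  87  77  83  93  96  96  97  96  93  87  83  77  79  75  72
   66]
 [ 82  86  86  85  86  78  78  80  86  86  80  84  77  81  79  76  74  70
   66]
 [ 82  84  84  85  87  82  83  83  83  83  84  82  79  78  77  73  72  68
   61]]
clock: 38.6
tcp_pos: [0.4989, -0.0046, 0.0221]
tcp_rot: [3.129, -0.016, 0.018]
wrist_force: [-1.4, -0.4, -5.8]
grip_width: 0.0495
```

The top image shows three bright-and-dark ball spots in the basin at about (160,271), (158,278) and (166,280): all three are in. Now lowering the emptied tin to the mat.

```bash
python3 -m inch '[[[0.009,-0.016,0,-6,0,8,0.3],[0,0,0,-2,0,10,0.3],[0,0,0,0,0,0,0.3]]]' 60
python3 -m inch '[[[0,0,0,0,0,6,0.3],[0,0,0,0,0,6,0.3],[0,0,0,0,0,0,0.3]]]' 60
python3 - <<'E'
from h import *
Bt=tinB(0.015,0,0); delta(np.array([.5143,-.004,.0285])+Bt@GT,Bt@FL)
E
```

```text
clock: 38.9
tcp_pos: [0.494, -0.0051, 0.0062]
tcp_rot: [3.138, -0.005, 0.019]
wrist_force: [-0.4, 0.2, -6.0]
grip_width: 0.0492
clock: 39.2
tcp_pos: [0.4953, -0.0053, -0.0057]
tcp_rot: [3.137, -0.008, 0.019]
wrist_force: [-0.3, -1.0, -4.6]
grip_width: 0.049
tcp [ 0.4953 -0.0053 -0.0057] q [-0.15   0.224  2.048 -0.004  0.861  1.404] F [-0.3 -1.  -4.6] w 0.049
turn [ 0.004 -0.008  0.004] shift(tool now) [-5.1 -1.1 11.8] shift(target axes) [-5.  -1.  11.8]
```

```bash
python3 -m inch '[[[0.004,-0.008,0.004,-4,-1,4,0.3],[0,0,0,0,0,4,0.3],[0,0,0,0,0,0,0.3]]]' 60
python3 -m inch '[[[0,0,0,0,0,2,0.3],[0,0,0,0,0,0,0.3]]]' 60
python3 -m inch '[[[0,0,0,0,0,2,0.3],[0,0,0,0,0,0,0.3]]]' 60
```

```text
clock: 39.5
tcp_pos: [0.4913, -0.0043, -0.0142]
tcp_rot: [3.141, 0.0, 0.014]
wrist_force: [0.1, -0.1, -4.3]
grip_width: 0.0492
clock: 39.7
tcp_pos: [0.4913, -0.0043, -0.0164]
tcp_rot: [3.142, 0.0, 0.014]
wrist_force: [0.5, 0.7, -6.3]
grip_width: 0.049
clock: 39.9
tcp_pos: [0.4924, -0.0045, -0.0174]
tcp_rot: [3.141, -0.001, 0.014]
wrist_force: [-0.5, 0.3, -4.7]
grip_width: 0.0494
```

```bash
python3 -m inch '[[[0,0,0,-1,0,2,0.3],[0,0,0,0,0,0,0.3]]]' 60
python3 -m inch '[[[0,0,0,0,0,0,0.6],[0,0,0,0,0,0,0.7],[0,0,0,0,0,0,0.85],[0,0,0,0,0,0,1],[0,0,0,0,0,0,1],[0,0,0,0,0,0,1]]]' 20
python3 -m inch '[[[0,0,0,0,0,-10,1],[0,0,0,0,0,-20,1],[0,0,0,0,0,-25,1],[0,0,0,0,0,-30,1],[0,0,0,0,0,-35,1],[0,0,0,0,0,-30,1],[0,0,0,0,0,-10,1],[0,0,0,0,0,0,1]]]' 20
python3 - <<'E'
from rib import *
p,M,o=tcp();print(p,o['wrist_force'])
C=rib('w20',(180,100,500,290),45)
im=cv2.imread('pics/w20.png').max(2)
for r in range(120,300,6): print(r,''.join(' .:-=+*#%@'[min(9,int(v)//26)] for v in im[r,200:400:2]))
E
```

```text
clock: 40.1
tcp_pos: [0.4933, -0.0047, -0.0173]
tcp_rot: [3.141, -0.004, 0.014]
wrist_force: [-0.3, -0.7, -5.3]
grip_width: 0.0494
clock: 40.7
tcp_pos: [0.4983, -0.0054, -0.0146]
tcp_rot: [3.14, -0.014, 0.014]
wrist_force: [0.6, -0.0, 0.9]
grip_width: 0.0858
clock: 41.5
tcp_pos: [0.4947, -0.0049, 0.1539]
tcp_rot: [3.14, -0.012, 0.014]
wrist_force: [0.4, -0.3, 0.3]
grip_width: 0.0854
[ 0.49468841 -0.00486995  0.15388378] [ 0.3826564  -0.31403699  0.2820439 ]
[  219   100   203   190 17595] [322.1 200.4] [ 0.5213 -0.0057  0.0603]
[259 155  14  31 355] [265.5 169.9] [0.5443 0.0383 0.0603]
120 #################*-..............................................................::-=+**############
126 #################+:............................................................................::-=+
132 #################=..................................................................................
138 ############****+=========================++++***+++++++===+++=++====++===++-.......................
144 #############**##*###############################*=======================-+*=......
[... 1942 characters left out ...]
...............:+*****************++*********+..................:+####
264 ########*-....................................................................................=#####
270 #########*++=-:::............................................................................=######
276 ########################**++=--:............................................................-*######
282 ########################################**++=--::..........................................:*#######
288 ########################################################**++=--:..........................:+########
294 ########################################################################**++=--:..........+#########
```

```bash
python3 -m inch '[[[0,0,0,-20,0,-30,1],[0,0,0,-30,0,-30,1],[0,0,0,-30,0,-10,1],[0,0,0,0,0,0,1],[0,0,0,0,0,0,1]]]' 20
python3 - <<'E'
from h import *
t=get_image('top')[:,:,::-1];s=get_image('scene')[:,:,::-1];t0=cv2.imread('pics/top0.png');s0=cv2.imread('pics/scene0.png')
f=lambda a:cv2.cvtColor(np.ascontiguousarray(a),6).astype(np.float32)
for n,(x0,y0,x1,y1),(a,b) in(('jar t',(172,160,216,204),(t0,t)),('carton t',(235,158,308,215),(t0,t)),('bottle t',(328,155,372,200),(t0,t)),('orange1',(420,170,480,228),(t0,t)),('orange2',(375,310,440,355),(t0,t)),('jar s',(312,365,355,410),(s0,s)),('carton s',(255,285,315,355),(s0,s)),('bottle s',(222,235,260,295),(s0,s))):
    A,Bc=f(a[y0:y1,x0:x1]),f(b[y0:y1,x0:x1]); sh,r=cv2.phaseCorrelate(A,Bc); print(n,np.round(sh,2),round(r,2))
print(t[262:298:2,148:186:2].max(2)); print(get_obs()['clock'],get_obs()['wrist_force'])
E
```

```text
clock: 42.05
tcp_pos: [0.4057, -0.0051, 0.2138]
tcp_rot: [-3.14, 0.008, 0.014]
wrist_force: [0.8, 0.3, 0.1]
grip_width: 0.0855
jar t [0.48 0.59] 1.02
carton t [ 0.49 -0.01] 1.01
bottle t [0.47 0.45] 1.07
orange1 [ 0.   -0.06] 1.11
orange2 [-0.05  0.5 ] 1.04
jar s [0.5 0.5] 0.88
carton s [-0.01  0.06] 1.0
bottle s [-0.05 -0.09] 0.96
[[ 85  89  91  92  92  91  93  91  93  91  91  90  90  89  86  83  82  77
   73]
 [ 92  92  96  94  96  95  91  88  84  84  83  86  88  89  87  84  84  81
   77]
 [ 95  98  97 100  96  87  82  90  98  99 100  97  87  84  88  85  82  82
   79]
 [ 95  98 101  98  84  74  77  78  94 102 102 101 102  94  87  88  87  83
   79]
 [101 103 103  87  84  87  94  72  70 101 101 103 101 102  99  82  86  85
   83]
 [103 107  93  95  86  86  96  75  76 102 101 100 100 100 102  96  85  85
   82]
 [106 105  86 103  96  78  71  74  95 102 101 101 100 102 102 100  84  86
   81]
 [108  98  90  95  81  78  65  85  94  90  93  99  99  99  97  99  92  84
   81]
 [107  91  96  85  90  97  78  60  82  79  71  96 100 100 102 100  94  81
   80]
 [107  87  99  92  85  92  72  68  95  97  69  89 102 101 101 102  94  80
   83]
 [103  87  99 100  83  75  74  78  87  86  69  92 100 101 100  99  91  83
   83]
 [102  94  96 104  99  99 100  97  84  78  89 101 102 101 102  97  82  83
   79]
 [ 99  96  88 103 103 101 102 101  99 100 102 102 103  99  86  69  62  71
   72]
 [ 99  98  86  96 101 101 101 100 100 101 100 100  99  84  63  58  57  56
   57]
 [ 93  95  94  82  95 103 101  99 101 100 100  99  90  65  58  57  55  53
   53]
 [ 92  92  93  88  81  91  98 102 101 101 100  99  71  57  55  57  53  53
   52]
 [ 90  92  91  91  92  85  83  86  90  91  85  76  54  58  57  55  54  50
   52]
 [ 87  90  88  91  91  91  89  88  89  89  85  65  58  58  58  53  54  49
   48]]
42.15 [ 0.59568917 -0.03695186  0.40818496]
```

The bystanders are unmoved (shifts of 0–0.5 px are an even/odd window artefact), three balls are still in the basin, and the robot touches nothing.

```bash
python3 -c "
from rig import *
print(close_job())"
```

```text
the job is handed in; nothing more can be done
None
```

The job is done and handed in at about 42 s. I took the tin off the stand with its lid pinched shut and stood it on the mat. There I slid the lid open by its rib and regripped the tin at the rear. I tipped the three balls into the basin at about 70°, with the lip roughly 9 cm above the table, and stood the empty tin back on the mat.

**Last checks:**
- **Balls:** the top image shows three ball spots in the basin and none in the tin's mouth. The wrist force dropped by about 1 N, against 0.7 N expected, with about 0.6 N of noise.
- **Tin:** it stands upright with the lid still open, and the gripper is clear of everything.
- **Bystanders:** the bottle, jar and carton shifted 0.6 px or less in the images, which is within measurement error.

**What disagreed or went wrong:**
- **Finger length:** the finger ends sit about 30 mm behind the reported TCP at a 20 mm opening, which I confirmed by touching the mat. My first lid push therefore passed over the rib without touching it. The first pinch probably held only the top few millimetres of the lid and tin walls, though the lid stayed shut.
- **Lid travel:** I measured 40 to 42 mm against the 42 mm stop, so it is open to within my measuring error.

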